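# Level the cam supports of a fixture to its datum rests, then lay the cover on

### The arm

A 6-joint arm with a two-finger parallel gripper is mounted at the origin on a cart in front of the work surface, level with it; the furniture and walls round the work are solid. World frame = base frame: x ahead of the robot, y to its left, z up, the work surface at z = 0. Lengths are in m, angles in rad, forces in N, time in s.
With the tool pointing down it reaches from about 0.35 to 0.8 m from the base axis. Payload 7.3 kg.
Tool frame: the origin (TCP) lies midway between the tips of the shut fingers; the grasp point (between the pads) lies 19 mm behind it; z points along the fingers, y is the line along which they close (so a half turn about z gives the same grasp; the last joint's range is limited). The gripper opens to 85 mm and grips with 20 to 120 N. Pads are 22 mm wide; open, the fingers measure 114 mm over their backs; the gripper's body (76 mm by 85 mm) begins 54 mm behind the grasp point. The pads swing forward as they close: fully open they stand 13 mm farther back than shut.
Start: joints at [-1.303, 0.342, 1.524, -0, 1.275, -0.146], TCP at [0.211, -0.481, 0.231] pointing down, gripper open.
Joint ranges: [-2.53, 2.53], [-0.77, 2.02], [0.04, 2.7], [-1, 4.14], [0.28, 2.66], [-3.11, 3.11]. Speed limits (rad/s): [2.57, 2.57, 3.14, 3.14, 3.14, 3.14].

### API

Orientations are given as a unit quaternion [w, x, y, z].
In Python, from plant import ctrl gives the robot as it stands.
- The arm moves only by the tool move_arm, never from a script. Its argument "plan" is a list of rows, each a list of 6 numbers: the shift along the world's x, y, z in m, then the turn, a rotation vector about the world's x, y, z in rad. A call has 1 to 8 rows; each row shifts and turns the commanded pose from where the row before left it; what a row does not reach is not made up. A row lasts 1/8 s, in which the tool goes at most 62.5 mm and 10.7 degrees, less where a joint would pass 70% of its speed; a pose out of reach is approached as far as the arm can. A call with a gripper value outside its range is refused whole. "gripper" is the finger opening in m, from 0 to 0.0854, set as the call begins (left out, the last holds). The fingers move at their own pace and stop on an object; "squeeze" is the grip in N (left out, the last holds). Time passes only in rows, so rows that do not move let the fingers close. It gives the time, the measured TCP pose, the force, the opening and the grip force at its end, in the units of the state.
- ctrl.read_state(): the state, without advancing time (a new reading comes with each control period).
- ctrl.capture(name): name is "scene" or "side" or "wrist"; returns (picture, depth): 400x640x3 uint8, red, green, blue; 400x640 float32, m along the optical axis (not along the pixel's ray), 0 where there is no reading.
- ctrl.get_calibration(name): a dict with "mtx" (3x3 intrinsics, pixels), "world_from_camera" (4x4, takes a point from camera to world coordinates). Camera axes: x right, y down, z forward; pixel columns grow to the right and rows downward; lengths in m; the calibration is good to about 2 mm. A picture is of the moment at which its call begins: read the wrist's pose just before it. get_calibration takes no time and is no camera call; for the wrist camera it gives the pose at the moment of the call.
- ctrl.finish_job(): hands the job in; it is judged then, once.
The state is a dict: "time_s": time; "qpos": joint angles; "joint_velocities": joint speeds; "joint_torque": joint torques, N m; "position": TCP position; "ee_rot": TCP orientation; "force": force on the tool from outside, world axes, zero at the start; "torque": the same for the moment, N m; "finger_gap": finger opening in m; "finger_force": force on a finger pad.
Only numpy, scipy, OpenCV 4.12 (cv2) and the standard library are available. Lean on these libraries where they do the work, as an engineer would, in place of code of your own. Each camera call takes 0.05 s, during which the arm holds its last target. There are 200 camera calls.

### The job

Before the grey cover goes on, every brass-padded cam support on the fixture plate must be flush with the three fixed rest buttons, but some stand proud: take the touch probe from its cup, gently zero its ball on a fixed rest, then touch each support's pad in turn, going round clockwise seen from above from the near left one, to find the high ones. Bring each pad flush to within a millimetre with its red-knobbed lever (clockwise lowers it, 1 mm per 10 degrees), then prove it by touching all the pads again in the same order. Finish with the cover lying flat and square on the rests and supports, centred over the fixture with its long side along the plate's, and the probe standing in its cup; do not shift the supports on the plate, or shove the tape roll or the level about.

Things in the scene. Friction and masses are not known exactly. Their poses are not given: they have to be found in the camera images.
- fixture: Steel fixture plate 200 x 320 x 16 mm (x, y, z) with a grid of holes, fixed to the table for the run but at a place and yaw that vary. Origin: centre of its underside, on the table top; x points away from the robot, y left, z up.
- seat (a point): Middle of the seating plane of the fixture: 70 mm above the plate's underside, over its centre. The cover's underside middle belongs here.
- rest_1 (a point): Top centre of the near left fixed rest button: dark steel post, flat 20 mm top, 70 mm above the plate's underside. It never moves; the three rests are exactly level and are the datum.
- rest_2 (a point): Top centre of the near right fixed rest button: dark steel post, flat 20 mm top, 70 mm above the plate's underside. It never moves; the three rests are exactly level and are the datum.
- rest_3 (a point): Top centre of the far middle fixed rest button: dark steel post, flat 20 mm top, 70 mm above the plate's underside. It never moves; the three rests are exactly level and are the datum.
- sup_a_flush (a point): Near left adjustable cam support (absent in some starts): magnetic foot 46 mm square, blue collar, a flat brass pad 22 mm across and 8 mm thick. This point lies on the pad's axis at the height of the fixed rests, i.e. where the pad's top should be; it does NOT follow the pad. The pad's real top stands 0 to 6 mm above it at the start and must be measured.
- sup_a_knob (a point): Middle of the upright red knob (14 mm diameter, 36 mm tall) on the end of the cam lever of the near left support; the lever is a flat arm 60 mm long from the pad's axis to the knob's axis, just below the knob, its top 17 mm below this point and 46 mm above the plate's underside. The lever turns level, about the pad's vertical axis.
- sup_a_lever (a joint): Angle (rad) of the near left support's cam lever, 0 to 1.2; grows clockwise seen from above. Turning it clockwise lowers the brass pad in proportion, 1 mm for every 10 degrees (0.1745 rad), turning back raises it. It stays where it is left; about 2.5 N at the knob moves it.
- sup_b_flush (a point): Far left adjustable cam support (absent in some starts): magnetic foot 46 mm square, blue collar, a flat brass pad 22 mm across and 8 mm thick. This point lies on the pad's axis at the height of the fixed rests, i.e. where the pad's top should be; it does NOT follow the pad. The pad's real top stands 0 to 6 mm above it at the start and must be measured.
- sup_b_knob (a point): Middle of the upright red knob (14 mm diameter, 36 mm tall) on the end of the cam lever of the far left support; the lever is a flat arm 60 mm long from the pad's axis to the knob's axis, just below the knob, its top 17 mm below this point and 46 mm above the plate's underside. The lever turns level, about the pad's vertical axis.
- sup_b_lever (a joint): Angle (rad) of the far left support's cam lever, 0 to 1.2; grows clockwise seen from above. Turning it clockwise lowers the brass pad in proportion, 1 mm for every 10 degrees (0.1745 rad), turning back raises it. It stays where it is left; about 2.5 N at the knob moves it.
- sup_c_flush (a point): Far right adjustable cam support (absent in some starts): magnetic foot 46 mm square, blue collar, a flat brass pad 22 mm across and 8 mm thick. This point lies on the pad's axis at the height of the fixed rests, i.e. where the pad's top should be; it does NOT follow the pad. The pad's real top stands 0 to 6 mm above it at the start and must be measured.
- sup_c_knob (a point): Middle of the upright red knob (14 mm diameter, 36 mm tall) on the end of the cam lever of the far right support; the lever is a flat arm 60 mm long from the pad's axis to the knob's axis, just below the knob, its top 17 mm below this point and 46 mm above the plate's underside. The lever turns level, about the pad's vertical axis.
- sup_c_lever (a joint): Angle (rad) of the far right support's cam lever, 0 to 1.2; grows clockwise seen from above. Turning it clockwise lowers the brass pad in proportion, 1 mm for every 10 degrees (0.1745 rad), turning back raises it. It stays where it is left; about 2.5 N at the knob moves it.
- sup_d_flush (a point): Near right adjustable cam support (absent in some starts): magnetic foot 46 mm square, blue collar, a flat brass pad 22 mm across and 8 mm thick. This point lies on the pad's axis at the height of the fixed rests, i.e. where the pad's top should be; it does NOT follow the pad. The pad's real top stands 0 to 6 mm above it at the start and must be measured.
- sup_d_knob (a point): Middle of the upright red knob (14 mm diameter, 36 mm tall) on the end of the cam lever of the near right support; the lever is a flat arm 60 mm long from the pad's axis to the knob's axis, just below the knob, its top 17 mm below this point and 46 mm above the plate's underside. The lever turns level, about the pad's vertical axis.
- sup_d_lever (a joint): Angle (rad) of the near right support's cam lever, 0 to 1.2; grows clockwise seen from above. Turning it clockwise lowers the brass pad in proportion, 1 mm for every 10 degrees (0.1745 rad), turning back raises it. It stays where it is left; about 2.5 N at the knob moves it.
- cover_rib (a point): Middle of the grasp height of the grey cast cover: flat plate 120 x 270 x 8 mm (own x, y, z) with a middle rib 20 mm wide (x), 130 mm long (y), its top 41 mm above the underside, and two low round bosses, to 20 mm above the underside, 85 mm either side of the middle. This point is 31 mm above the underside centre. 0.6 kg; x, y, z are the cover's own axes.
- probe_shank (a point): Touch probe upright in its cup: point on the axis of its 20 mm steel shank, 24 mm below a 30 mm wide, 6 mm thick head, 26 mm above the black body (64 mm across, its bottom 60 mm below this point). The red 8 mm ball on the sprung stylus has its lowest point 114 mm below this point. The spring yields from 2.5 N, gains 0.2 N per mm and bottoms at 8 mm (4.1 N). 0.3 kg; z up the shank; round, so yaw is free.
- cup_rim (a point): Centre of the rim of the grey round probe cup (72 mm tall, 68 mm across, inner diameter 52 mm), fixed for the run. The underside of the probe's black body sits on this rim (the shank point then stands 60 mm above this point) with the stylus hanging inside.
- etape: Roll of black tape, 66 mm across, 19 mm high, near the robot's edge of the table: a bystander. Origin: centre of the underside.
- torpedo_level: Orange torpedo level, 228 mm long, lying near the robot's edge of the table: a bystander. Origin: centre of the underside.

How it is judged:
By the outcome, as a careful person would: the job done as asked, in the order asked, and still so for the second after the job is handed in, with the robot touching nothing.
Of sup_a, sup_b, sup_c, sup_d only 2 to 4 are there at a start; the rules pass over those that are not, and their reading is None.
At some moment in a run one of cover may be knocked a few centimetres aside while the robot is not near it.
Once in a run the grip may slacken for a moment while it holds something.
It also fails if it takes over 210 s, if anything falls off the work surface, if the arm or the gripper's body presses on something with over 40 N, if the wrist force passes 120 N, or if a joint passes its speed limit or range.

## Working session

There is one attempt and no reset: what is moved stays moved. The work goes in short steps, Python scripts to look and compute and a tool call to move; the robot and the scene stay as the last step left them, time stands still between calls to the robot, and variables do not carry over. Pictures are saved under pics/ and viewed, at most 14 in all, crops included, and the job is handed in when it is done.

Besides the shell and the picture viewer there is one more tool, called after "Request:" as name([rows], argument=value, ...), one row to a line, values as JSON. move_arm: Moves the arm, as the interface text tells. Its arguments: {"type":"object","properties":{"plan":{"type":"array"},"gripper":{"type":"number"},"squeeze":{"type":"number"}},"required":["plan"]}

```bash
ls; mkdir -p pics
python3 - <<'E'
from plant import ctrl
import cv2,numpy as np
s=ctrl.read_state();print({k:np.round(v,3).tolist() for k,v in s.items()})
for n in("scene","side"):
    p,d=ctrl.capture(n);cv2.imwrite(f"pics/{n}0.png",p[:,:,::-1]);np.save(f"pics/{n}0.npy",d)
    c=ctrl.get_calibration(n);print(n,c["mtx"].round(1).tolist(),c["world_from_camera"].round(3).tolist())
E
```

```text
pics
{'time_s': 0.0, 'qpos': [-1.303, 0.343, 1.525, 0.0, 1.275, -0.146], 'joint_velocities': [0.001, -0.0, -0.003, 0.001, -0.0, -0.001], 'joint_torque': [-0.0, -43.368, -24.601, -0.0, 0.008, -0.0], 'position': [0.211, -0.48, 0.231], 'ee_rot': [-0.001, 0.979, 0.205, -0.0], 'force': [0.284, -0.126, -0.145], 'torque': [-0.06, -0.007, 0.027], 'finger_force': 0.0, 'finger_gap': 0.085}
scene [[417.1, 0.0, 320.6], [0.0, 417.1, 192.1], [0.0, 0.0, 1.0]] [[-0.774, -0.247, 0.584, -0.085], [-0.633, 0.313, -0.707, 0.744], [-0.009, -0.917, -0.399, 0.532], [0.0, 0.0, 0.0, 1.0]]
side [[387.2, 0.0, 325.1], [0.0, 387.2, 207.3], [0.0, 0.0, 1.0]] [[-0.943, -0.174, 0.282, 0.177], [-0.332, 0.474, -0.816, 0.982], [0.008, -0.863, -0.505, 0.695], [0.0, 0.0, 0.0, 1.0]]
```

View pics/scene0.png

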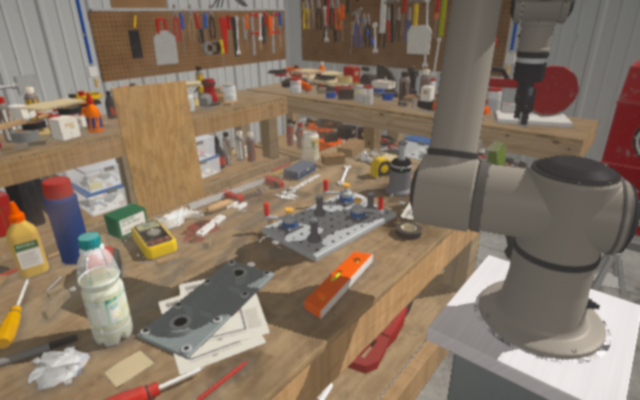

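View pics/side0.png

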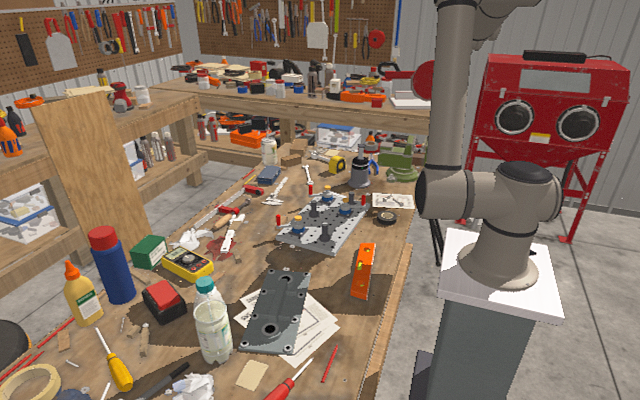

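The views show the plate near side-px (322,222), three or so red knobs, the cover near (275,312), the probe near (360,172), the level at (364,270) and the tape at (385,215).

```bash
cat > h.py <<'E'
from plant import ctrl
import cv2,numpy as np
from scipy.spatial.transform import Rotation as R
def grab(n,name):
    c=ctrl.get_calibration(n);p,d=ctrl.capture(n)
    cv2.imwrite(f"pics/{name}.png",p[:,:,::-1]);np.savez(f"pics/{name}.npz",p=p,d=d,K=c["mtx"],T=c["world_from_camera"])
    return p,d,c["mtx"],c["world_from_camera"]
def load(name):
    z=np.load(f"pics/{name}.npz");return z["p"],z["d"],z["K"],z["T"]
def ray(u,v,z,K,T):   # pixel onto plane of height z
    r=T[:3,:3]@np.array([(u-K[0,2])/K[0,0],(v-K[1,2])/K[1,1],1]);o=T[:3,3]
    return o+r*(z-o[2])/r[2]
def cloud(d,K,T):
    v,u=np.indices(d.shape);P=np.stack([(u-K[0,2])/K[0,0]*d,(v-K[1,2])/K[1,1]*d,d],-1)
    return P@T[:3,:3].T+T[:3,3]
def st():
    s=ctrl.read_state();print("t",round(s["time_s"],2),"pos",np.round(s["position"],4).tolist(),"q",np.round(s["ee_rot"],3).tolist(),"gap",round(float(s["finger_gap"]),4),"F",np.round(s["force"],1).tolist(),"j",np.round(s["qpos"],2).tolist());return s
def blobs(m,a=30):
    n,l,s,c=cv2.connectedComponentsWithStats(m.astype(np.uint8));return [(c[i].round(1).tolist(),s[i].tolist(),l==i) for i in range(1,n) if s[i][4]>=a]
E
python3 - <<'E'
from h import *
p,d,K,T=grab("side","side1")
P=cloud(d,K,T)
for n,(u,v) in dict(fix=(322,222),cover=(275,312),probe=(360,172),lev=(364,270),tape=(385,217)).items(): print(n,P[v,u].round(3))
h=cv2.cvtColor(p,cv2.COLOR_RGB2HSV)
for nm,m in dict(red=((h[...,0]<5)|(h[...,0]>174))&(h[...,1]>170)&(h[...,2]>90),blue=(abs(h[...,0].astype(int)-108)<10)&(h[...,1]>130)).items():
    m=m&(P[...,2]>0.01)&(P[...,2]<.14)&(P[...,0]>.25)&(P[...,0]<.8)&(abs(P[...,1])<.35)
    for c,s,l in blobs(m,8): print(nm,c,s[4],np.median(P[l],0).round(3))
print(ctrl.get_calibration("wrist")["world_from_camera"].round(3).tolist(),ctrl.get_calibration("wrist")["mtx"].round(0).tolist())
st()
E
```

```text
fix [ 0.534 -0.022  0.016]
cover [0.492 0.413 0.042]
probe [ 0.492 -0.333  0.065]
lev [0.344 0.172 0.019]
tape [ 0.351 -0.147  0.001]
red [310.0, 189.2] 28 [ 0.616 -0.126  0.069]
red [363.2, 199.2] 32 [ 0.424 -0.117  0.072]
red [277.8, 219.4] 35 [0.636 0.092 0.071]
blue [326.4, 198.6] 28 [ 0.562 -0.144  0.033]
blue [344.5, 211.6] 37 [ 0.477 -0.082  0.032]
blue [297.7, 230.1] 41 [0.58  0.075 0.032]
[[0.402, -0.876, -0.266, 0.28], [-0.916, -0.385, -0.116, -0.45], [-0.001, 0.29, -0.957, 0.372], [0.0, 0.0, 0.0, 1.0]] [[279.0, 0.0, 317.0], [0.0, 279.0, 203.0], [0.0, 0.0, 1.0]]
t 0.15 pos [0.2111, -0.4804, 0.2308] q [-0.001, 0.979, 0.205, -0.0] gap 0.0852 F [-0.1, 0.2, -0.2] j [-1.3, 0.34, 1.52, -0.0, 1.28, -0.15]
```

```bash
python3 -c "
import cv2;i=cv2.imread('pics/side0.png')[140:340,230:430];cv2.imwrite('pics/c1.png',cv2.resize(i,(600,600),interpolation=cv2.INTER_CUBIC))"
```

```text
(no output)
```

View pics/c1.png

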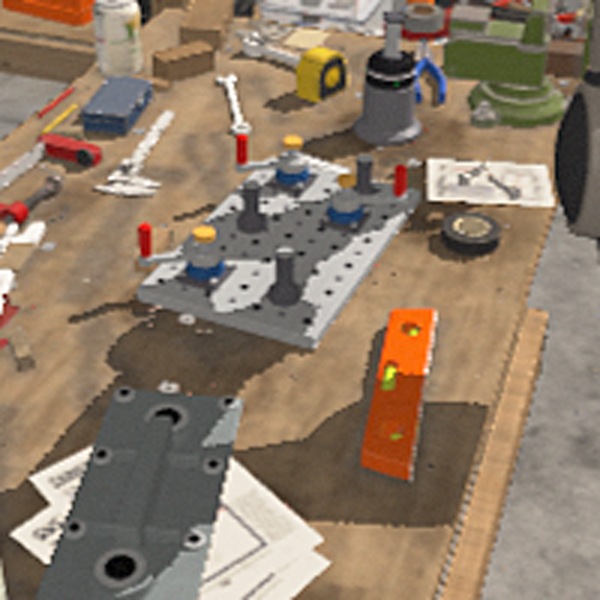

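The crop shows three supports: far left (b), far right (c) and near right (d). Support a is absent. There are three dark rests, and the probe stands in its cup. I'll fly over for a top view.

Request:
move_arm([
  [0.025, 0.035, 0.022, 0, 0, -0.052],
  [0.025, 0.035, 0.022, 0, 0, -0.052],
  [0.025, 0.035, 0.022, 0, 0, -0.052],
  [0.025, 0.035, 0.022, 0, 0, -0.052],
  [0.025, 0.035, 0.022, 0, 0, -0.052],
  [0.025, 0.035, 0.022, 0, 0, -0.052],
  [0.025, 0.035, 0.022, 0, 0, -0.052],
  [0.025, 0.035, 0.022, 0, 0, -0.049],
])

```text
time_s: 1.15
position: [0.4116, -0.1994, 0.4079]
ee_rot: [-0.0, 1.0, -0.0, -0.0]
force: [-0.3, -0.4, 0.8]
finger_gap: 0.0853
finger_force: 0.0
```

Run:
```python
from h import *
st();grab("wrist","w1");print(ctrl.get_calibration("wrist")["world_from_camera"].round(3).tolist())
```

```text
t 1.15 pos [0.4116, -0.1994, 0.4079] q [-0.0, 1.0, -0.0, -0.0] gap 0.0853 F [-0.3, -0.4, 0.8] j [-0.62, 0.14, 1.32, -0.0, 1.68, 0.95]
[[-0.0, -0.959, -0.284, 0.489], [-1.0, 0.0, -0.0, -0.196], [0.0, 0.284, -0.959, 0.553], [0.0, 0.0, 0.0, 1.0]]
```

View pics/w1.png

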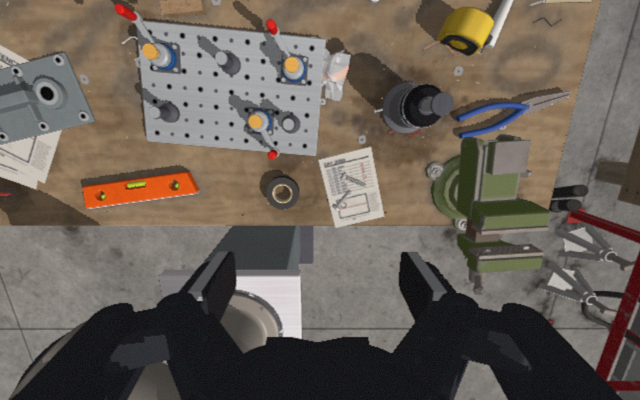

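The top view shows the plate at px (145..325, 15..155), pads b (150,50), c (292,68) and d (259,120), rests 1 (163,110), 2 (290,124) and 3 (228,62), and the probe at (430,105).

Run:
```python
from h import *
p,d,K,T=load("w1");P=cloud(d,K,T);Z=P[...,2]
u,v=np.meshgrid(range(640),range(400))
roi=(u>370)&(u<470)&(v>60)&(v<150)
for lo,hi in((.15,.175),(.095,.115),(.06,.08)):
    m=roi&(Z>lo)&(Z<hi); q=P[m]
    if len(q):print(lo,len(q),q.mean(0).round(4),((q.max(0)+q.min(0))/2).round(4),(q.max(0)-q.min(0)).round(3))
# plate top
m=(abs(Z-.016)<.006)&(u<345)&(u>120)&(v<170)
h=cv2.cvtColor(p,cv2.COLOR_RGB2HSV);m&=(h[...,1]<60)
b=max(blobs(m,500),key=lambda x:x[1][4]);c=cv2.minAreaRect(np.argwhere(b[2])[:,::-1].astype(np.float32))
q=P[b[2]][:,:2].astype(np.float32);r=cv2.minAreaRect(q);print("plate z",np.median(P[b[2]][:,2]),r)
roi=(u<345)&(u>110)&(v<170)
for c,s,l in blobs(roi&(Z>.058)&(Z<.085),15): print(c,s[4],P[l].mean(0).round(4),P[l].max(0).round(3)-P[l].min(0).round(3),np.percentile(P[l][:,2],[10,50,90]).round(4),p[l].mean(0).round(0))
q=P[(u<110)&(v>50)&(v<160)&(Z<.08)];
```

```text
0.15 439 [ 0.5056 -0.3635  0.161 ] [ 0.5058 -0.364   0.1598] [0.029 0.029 0.008]
0.095 1030 [ 0.5051 -0.3559  0.1037] [ 0.5055 -0.3622  0.1049] [0.063 0.057 0.02 ]
0.06 261 [ 0.491  -0.3651  0.0696] [ 0.4872 -0.3935  0.07  ] [0.102 0.125 0.02 ]
plate z 0.01517357844334899 ((0.5312403440475464, -0.0627673864364624), (0.35303738713264465, 0.20052453875541687), 84.8801498413086)
[124.2, 11.3] 184 [0.6386 0.0845 0.0747] [0.013 0.014 0.024] [0.0622 0.0778 0.0824] [175.  33.  27.]
[271.7, 26.3] 121 [ 0.6183 -0.132   0.077 ] [0.014 0.014 0.025] [0.0633 0.0807 0.0829] [181.  40.  35.]
[150.4, 51.4] 203 [0.5867 0.0579 0.0697] [0.021 0.021 0.013] [0.0668 0.0702 0.0716] [205. 155.  80.]
[222.0, 58.5] 155 [ 0.5768 -0.0513  0.0689] [0.018 0.019 0.014] [0.0668 0.0695 0.0706] [141. 141. 143.]
[291.7, 64.7] 176 [ 0.5672 -0.16    0.0728] [0.021 0.021 0.009] [0.0716 0.073  0.0742] [217. 167.  88.]
[155.8, 112.2] 151 [0.4975 0.0654 0.0684] [0.019 0.019 0.011] [0.0645 0.0693 0.0703] [132. 133. 134.]
[255.3, 121.2] 148 [ 0.4831 -0.0976  0.072 ] [0.021 0.021 0.01 ] [0.0708 0.0722 0.0734] [212. 161.  84.]
[288.6, 124.4] 117 [ 0.4779 -0.152   0.0693] [0.018 0.018 0.007] [0.068  0.0694 0.0709] [150. 150. 152.]
[272.3, 154.4] 74 [ 0.4297 -0.1241  0.0784] [0.014 0.013 0.025] [0.0662 0.0811 0.0831] [175.  43.  37.]
```

Request:
move_arm([
  [0.0188, -0.033, -0.032, 0, 0, 0],
  [0.0188, -0.033, -0.032, 0, 0, 0],
  [0.0188, -0.033, -0.032, 0, 0, 0],
  [0.0188, -0.033, -0.032, 0, 0, 0],
  [0.0188, -0.032, -0.032, 0, 0, 0],
  [0, 0, 0, 0, 0, 0],
])

```text
time_s: 1.95
position: [0.5042, -0.3656, 0.2424]
ee_rot: [-0.003, 1.0, -0.0, -0.003]
force: [-0.2, 0.8, -0.3]
finger_gap: 0.0852
finger_force: 0.0
```

Run:
```python
from h import *
st();p,d,K,T=grab("wrist","w2");P=cloud(d,K,T)
for lo,hi in((.152,.175),):
    m=(abs(P[...,2]-.162)<.006)&(abs(P[...,0]-.505)<.03)&(abs(P[...,1]+.363)<.03);q=P[m]
    print(len(q),q.mean(0).round(4),((q.max(0)+q.min(0))/2).round(4),(q.max(0)-q.min(0)).round(3))
p,d,K,T=load("w1");P=cloud(d,K,T)
m=(abs(P[...,0]-.505)<.05)&(P[...,1]<-.40)&(P[...,1]>-.46);print("right side maxz",P[m][:,2].max())
m=(abs(P[...,0]-.505)<.05)&(P[...,1]>-.325)&(P[...,1]<-.27);print("left",np.percentile(P[m][:,2],99))
```

```text
t 1.95 pos [0.5042, -0.3656, 0.2424] q [-0.003, 1.0, -0.0, -0.003] gap 0.0852 F [-0.2, 0.8, -0.3] j [-0.75, 0.52, 1.21, -0.0, 1.42, 0.82]
929 [ 0.5067 -0.3643  0.161 ] [ 0.5061 -0.3643  0.1597] [0.029 0.028 0.007]
right side maxz 0.09655932306048193
left 0.008590642208760702
```

Request:
move_arm([
  [0.0018, 0.0013, -0.03, 0, 0, 0],
  [0, 0, -0.03, 0, 0, 0],
  [0, 0, -0.03, 0, 0, 0],
  [0, 0, -0.03, 0, 0, 0],
  [0, 0, -0.008, 0, 0, 0],
  [0, 0, 0, 0, 0, 0],
  [0, 0, 0, 0, 0, 0],
])

```text
time_s: 2.88
position: [0.5076, -0.3639, 0.1213]
ee_rot: [0.001, 1.0, 0.0, 0.001]
force: [0.4, 0.4, 0.2]
finger_gap: 0.0853
finger_force: 0.0
```

Request:
move_arm([
  [-0.001, 0, -0.006, 0, 0, 0],
  [0, 0, 0, 0, 0, 0],
  [0, 0, 0, 0, 0, 0],
])

```text
time_s: 3.25
position: [0.5059, -0.3635, 0.1134]
ee_rot: [0.0, 1.0, 0.0, -0.0]
force: [-1.0, -0.6, 0.2]
finger_gap: 0.0854
finger_force: 0.0
```

Request:
move_arm([
  [0, 0, 0, 0, 0, 0],
  [0, 0, 0, 0, 0, 0],
  [0, 0, 0, 0, 0, 0],
  [0, 0, 0, 0, 0, 0],
  [0, 0, 0, 0, 0, 0],
  [0, 0, 0, 0, 0, 0],
], gripper=0.01, squeeze=60)

```text
time_s: 4.0
position: [0.506, -0.3635, 0.1135]
ee_rot: [0.0, 1.0, 0.0, 0.0]
force: [0.1, -0.7, 2.1]
finger_gap: 0.0238
finger_force: 57.9
```

Request:
move_arm([
  [0, 0, 0.04, 0, 0, 0],
  [0, 0, 0.045, 0, 0, 0],
  [0, 0, 0.045, 0, 0, 0],
  [0, 0, 0.04, 0, 0, 0],
  [0, 0, 0, 0, 0, 0],
])

```text
time_s: 4.62
position: [0.5068, -0.364, 0.2863]
ee_rot: [0.002, 1.0, 0.0, 0.002]
force: [0.4, 0.5, -3.2]
finger_gap: 0.024
finger_force: 58.7
```

Request:
move_arm([
  [-0.0056, 0.042, 0, 0, 0, 0],
  [-0.0056, 0.042, 0, 0, 0, 0],
  [-0.0056, 0.042, 0, 0, 0, 0],
  [-0.0056, 0.042, 0, 0, 0, 0],
  [-0.0056, 0.0435, 0, 0, 0, 0],
  [0, 0, 0, 0, 0, 0],
  [0, 0, 0, 0, 0, 0],
])

```text
time_s: 5.5
position: [0.4776, -0.1519, 0.282]
ee_rot: [-0.0, 1.0, 0.001, -0.001]
force: [0.0, 0.5, -3.1]
finger_gap: 0.0238
finger_force: 59.2
```

Run:
```python
from h import *
st();p,d,K,T=grab("wrist","w3");P=cloud(d,K,T);grab("side","s3")
Z=P[...,2];X=P[...,0];Y=P[...,1]
m=(Z>.055)&(Z<.09)&(X>.4)&(X<.68)&(Y>-.22)&(Y<.12)
for c,s,l in blobs(m,30): print(c,s[4],((P[l].max(0)+P[l].min(0))/2).round(4),(P[l].max(0)-P[l].min(0)).round(3),np.percentile(P[l][:,2],[50,90]).round(4),p[l].mean(0).round(0))
```

```text
t 5.5 pos [0.4776, -0.1519, 0.282] q [-0.0, 1.0, 0.001, -0.001] gap 0.0238 F [0.0, 0.5, -3.1] j [-0.46, 0.26, 1.49, -0.0, 1.39, 1.11]
[104.6, 37.0] 346 [0.6396 0.0871 0.0694] [0.013 0.014 0.028] [0.0758 0.0823] [107.  23.  20.]
[299.0, 56.5] 183 [ 0.6203 -0.1311  0.0701] [0.014 0.013 0.029] [0.0813 0.0828] [195.  48.  43.]
[139.6, 87.8] 348 [0.5875 0.0591 0.0638] [0.021 0.022 0.018] [0.0702 0.0714] [215. 165.  85.]
[232.9, 96.9] 257 [ 0.5776 -0.05    0.0636] [0.019 0.02  0.017] [0.0694 0.0703] [153. 153. 155.]
[323.8, 105.2] 268 [ 0.5679 -0.1591  0.0727] [0.02  0.02  0.004] [0.073  0.0738] [229. 179.  92.]
[147.7, 162.8] 258 [0.4976 0.0671 0.0637] [0.02  0.02  0.017] [0.0689 0.0702] [136. 136. 138.]
[274.6, 174.9] 235 [ 0.4831 -0.0969  0.0698] [0.021 0.022 0.009] [0.0721 0.0731] [219. 169.  87.]
[317.1, 178.0] 185 [ 0.4786 -0.1514  0.0633] [0.018 0.018 0.016] [0.0693 0.0703] [160. 160. 162.]
```

View pics/w3.png

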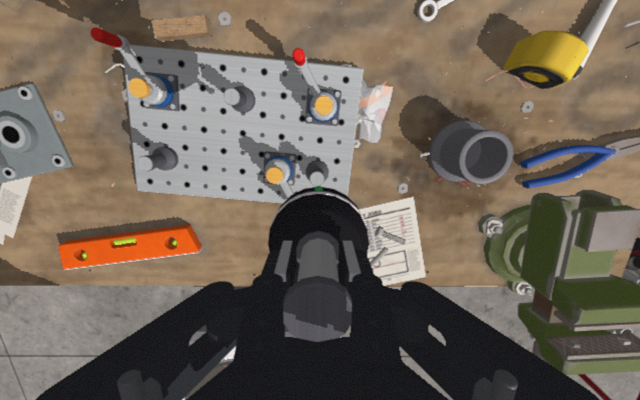

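The probe is held in the gripper and all pads and rests are in view (knobs at (108,38) and (299,57), cup at (470,155)). I'll descend over rest 2 to zero.

Request:
move_arm([
  [0.0008, 0.0003, -0.04, 0, 0, 0],
  [0, 0, -0.04, 0, 0, 0],
  [0, 0, -0.03, 0, 0, 0],
  [0, 0, 0, 0, 0, 0],
  [0, 0, 0, 0, 0, 0],
  [0, 0, 0, 0, 0, 0],
])

```text
time_s: 6.35
position: [0.4796, -0.1522, 0.1748]
ee_rot: [0.001, 1.0, 0.0, 0.001]
force: [0.5, -0.1, -2.4]
finger_gap: 0.0239
finger_force: 59.1
```

Run:
```python
from h import *
st();p,*_=grab("wrist","w4");cv2.imwrite("pics/c4.png",cv2.resize(p[120:300,220:420,::-1],(600,540)))
```

```text
t 6.35 pos [0.4796, -0.1522, 0.1748] q [0.001, 1.0, 0.0, 0.001] gap 0.0239 F [0.5, -0.1, -2.4] j [-0.46, 0.36, 1.67, -0.0, 1.11, 1.11]
```

View pics/c4.png

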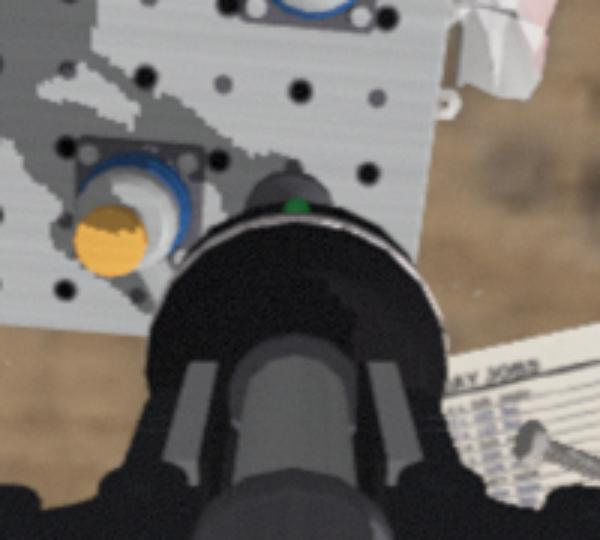

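The probe hangs over rest 2, with a small green lamp on its body at crop (297,207). I'll step down.

Request:
move_arm([
  [-0.001, 0.0005, -0.004, 0, 0, 0],
  [0, 0, 0, 0, 0, 0],
  [0, 0, 0, 0, 0, 0],
])

```text
time_s: 6.78
position: [0.4777, -0.1511, 0.1694]
ee_rot: [0.0, 1.0, 0.0, 0.0]
force: [1.1, 1.1, -3.2]
finger_gap: 0.0237
finger_force: 59.1
```

Request:
move_arm([
  [0, 0, -0.001, 0, 0, 0],
  [0, 0, 0, 0, 0, 0],
])

```text
time_s: 7.02
position: [0.4777, -0.1511, 0.1683]
ee_rot: [0.0, 1.0, 0.0, -0.0]
force: [1.1, 0.4, -2.9]
finger_gap: 0.024
finger_force: 59.2
```

Request:
move_arm([
  [0, 0, -0.001, 0, 0, 0],
  [0, 0, 0, 0, 0, 0],
])

```text
time_s: 7.28
position: [0.4777, -0.1511, 0.1672]
ee_rot: [0.0, 1.0, 0.0, -0.0]
force: [0.0, -0.3, -2.8]
finger_gap: 0.0235
finger_force: 59.2
```

Request:
move_arm([
  [0, 0, -0.001, 0, 0, 0],
  [0, 0, 0, 0, 0, 0],
])

```text
time_s: 7.52
position: [0.4777, -0.1511, 0.1662]
ee_rot: [0.0, 1.0, 0.0, -0.0]
force: [0.3, -0.4, -2.2]
finger_gap: 0.0241
finger_force: 59.1
```

Request:
move_arm([
  [0, 0, -0.001, 0, 0, 0],
  [0, 0, 0, 0, 0, 0],
])

```text
time_s: 7.78
position: [0.4777, -0.1511, 0.1652]
ee_rot: [0.0, 1.0, 0.0, -0.0]
force: [0.4, -0.4, -2.4]
finger_gap: 0.0236
finger_force: 59.1
```

Request:
move_arm([
  [0, 0, -0.001, 0, 0, 0],
  [0, 0, 0, 0, 0, 0],
])

```text
time_s: 8.02
position: [0.4779, -0.1511, 0.1646]
ee_rot: [0.0, 1.0, 0.0, 0.0]
force: [0.2, 1.1, -0.3]
finger_gap: 0.0236
finger_force: 58.9
```

Request:
move_arm([
  [0, 0, -0.001, 0, 0, 0],
  [0, 0, 0, 0, 0, 0],
])

```text
time_s: 8.28
position: [0.4778, -0.1511, 0.1634]
ee_rot: [0.0, 1.0, 0.0, 0.0]
force: [0.2, -0.5, 0.4]
finger_gap: 0.0239
finger_force: 58.9
```

Run:
```python
from h import *
st();p,*_=grab("wrist","w5");cv2.imwrite("pics/c4.png",cv2.resize(p[120:300,220:420,::-1],(600,540)));print(p[187:191,315:323].mean((0,1)),np.load("pics/w4.npz")["p"][187:191,315:323].mean((0,1)))
```

```text
t 8.28 pos [0.4778, -0.1511, 0.1634] q [0.0, 1.0, 0.0, 0.0] gap 0.0239 F [0.2, -0.5, 0.4] j [-0.46, 0.37, 1.69, -0.0, 1.08, 1.11]
[29.78125 86.1875  45.5    ] [30.65625 86.0625  45.46875]
```

Request:
move_arm([
  [0, 0, 0.0316, 0, 0, 0],
  [0.0219, 0.042, 0, 0, 0, 0],
  [0.0219, 0.042, 0, 0, 0, 0],
  [0.0219, 0.042, 0, 0, 0, 0],
  [0.0219, 0.042, 0, 0, 0, 0],
  [0.0219, 0.042, 0, 0, 0, 0],
  [0, 0, 0, 0, 0, 0],
  [0, 0, 0, 0, 0, 0],
])

```text
time_s: 9.32
position: [0.5867, 0.0587, 0.1942]
ee_rot: [0.0, 1.0, 0.001, -0.001]
force: [0.3, -0.6, -3.3]
finger_gap: 0.0241
finger_force: 59.5
```

Request:
move_arm([
  [0, 0, -0.02, 0, 0, 0],
  [0, 0, -0.004, 0, 0, 0],
  [0, 0, 0, 0, 0, 0],
  [0, 0, 0, 0, 0, 0],
  [0, 0, 0, 0, 0, 0],
])

```text
time_s: 9.95
position: [0.5875, 0.0587, 0.1716]
ee_rot: [0.0, 1.0, 0.0, 0.001]
force: [0.5, 0.9, -2.7]
finger_gap: 0.0239
finger_force: 59.5
```

Request:
move_arm([
  [0, 0, -0.003, 0, 0, 0],
  [0, 0, 0, 0, 0, 0],
  [0, 0, 0, 0, 0, 0],
])

```text
time_s: 10.32
position: [0.5872, 0.0589, 0.1679]
ee_rot: [0.0, 1.0, 0.0, -0.0]
force: [0.0, -0.7, -2.9]
finger_gap: 0.024
finger_force: 59.5
```

Request:
move_arm([
  [0, 0, -0.0007, 0, 0, 0],
  [0, 0, 0, 0, 0, 0],
])

```text
time_s: 10.58
position: [0.5872, 0.0589, 0.1672]
ee_rot: [0.0, 1.0, 0.0, -0.0]
force: [0.1, 0.3, -3.5]
finger_gap: 0.0234
finger_force: 59.5
```

Request:
move_arm([
  [0, 0, -0.0007, 0, 0, 0],
  [0, 0, 0, 0, 0, 0],
])

```text
time_s: 10.82
position: [0.5873, 0.0589, 0.1666]
ee_rot: [0.0, 1.0, 0.0, 0.0]
force: [0.2, -0.4, -2.5]
finger_gap: 0.0239
finger_force: 59.4
```

Request:
move_arm([
  [0, 0, -0.0007, 0, 0, 0],
  [0, 0, 0, 0, 0, 0],
])

```text
time_s: 11.08
position: [0.5875, 0.0589, 0.1662]
ee_rot: [0.0, 1.0, 0.0, 0.0]
force: [0.5, -0.0, -0.5]
finger_gap: 0.0243
finger_force: 59.2
```

Request:
move_arm([
  [0, 0, -0.0007, 0, 0, 0],
  [0, 0, 0, 0, 0, 0],
])

```text
time_s: 11.32
position: [0.5873, 0.0589, 0.1652]
ee_rot: [0.0, 1.0, 0.0, 0.0]
force: [0.4, -0.6, -0.1]
finger_gap: 0.0238
finger_force: 59.2
```

Request:
move_arm([
  [0, 0, -0.0007, 0, 0, 0],
  [0, 0, 0, 0, 0, 0],
])

```text
time_s: 11.58
position: [0.5872, 0.0589, 0.1644]
ee_rot: [0.0, 1.0, 0.0, -0.0]
force: [0.2, -0.2, -0.0]
finger_gap: 0.0237
finger_force: 59.2
```

Request:
move_arm([
  [0, 0, -0.0007, 0, 0, 0],
  [0, 0, 0, 0, 0, 0],
])

```text
time_s: 11.82
position: [0.5872, 0.0589, 0.1637]
ee_rot: [0.0, 1.0, 0.0, -0.0]
force: [0.0, 0.5, 0.1]
finger_gap: 0.0235
finger_force: 59.1
```

Request:
move_arm([
  [0, 0, -0.0007, 0, 0, 0],
  [0, 0, 0, 0, 0, 0],
])

```text
time_s: 12.08
position: [0.5872, 0.0589, 0.163]
ee_rot: [0.0, 1.0, 0.0, -0.0]
force: [0.4, 0.4, 1.3]
finger_gap: 0.0238
finger_force: 59.1
```

Request:
move_arm([
  [0, 0, 0.03, 0, 0, 0],
  [-0.0039, -0.0437, 0, 0, 0, 0],
  [-0.0039, -0.0437, 0, 0, 0, 0],
  [-0.0039, -0.0437, 0, 0, 0, 0],
  [-0.0039, -0.0437, 0, 0, 0, 0],
  [-0.0039, -0.0435, 0, 0, 0, 0],
  [0, 0, 0, 0, 0, 0],
  [0, 0, 0, 0, 0, 0],
])

```text
time_s: 13.08
position: [0.5674, -0.159, 0.1924]
ee_rot: [-0.0, 1.0, 0.0, -0.001]
force: [0.7, 0.5, -3.7]
finger_gap: 0.0241
finger_force: 59.4
```

Request:
move_arm([
  [0, 0, -0.018, 0, 0, 0],
  [0, 0, -0.0025, 0, 0, 0],
  [0, 0, 0, 0, 0, 0],
  [0, 0, 0, 0, 0, 0],
  [0, 0, 0, 0, 0, 0],
  [0, 0, 0, 0, 0, 0],
])

```text
time_s: 13.82
position: [0.5678, -0.1594, 0.1728]
ee_rot: [0.0, 1.0, 0.0, 0.0]
force: [0.5, 0.7, -3.0]
finger_gap: 0.0237
finger_force: 59.5
```

Request:
move_arm([
  [0, 0, -0.0006, 0, 0, 0],
  [0, 0, 0, 0, 0, 0],
])

```text
time_s: 14.08
position: [0.5677, -0.1594, 0.1719]
ee_rot: [0.0, 1.0, 0.0, -0.0]
force: [-0.6, -0.9, -2.7]
finger_gap: 0.0238
finger_force: 59.5
```

Request:
move_arm([
  [0, 0, -0.0006, 0, 0, 0],
  [0, 0, 0, 0, 0, 0],
])

```text
time_s: 14.32
position: [0.5677, -0.1594, 0.1712]
ee_rot: [0.0, 1.0, 0.0, -0.0]
force: [0.2, 0.2, -2.8]
finger_gap: 0.0243
finger_force: 59.5
```

Request:
move_arm([
  [0, 0, -0.0006, 0, 0, 0],
  [0, 0, 0, 0, 0, 0],
])

```text
time_s: 14.58
position: [0.5677, -0.1594, 0.1707]
ee_rot: [0.0, 1.0, 0.0, -0.0]
force: [-0.0, 0.2, -3.4]
finger_gap: 0.0239
finger_force: 59.5
```

Request:
move_arm([
  [0, 0, -0.0006, 0, 0, 0],
  [0, 0, 0, 0, 0, 0],
])

```text
time_s: 14.82
position: [0.5677, -0.1594, 0.17]
ee_rot: [0.0, 1.0, 0.0, -0.0]
force: [0.1, -0.2, -3.0]
finger_gap: 0.024
finger_force: 59.5
```

Request:
move_arm([
  [0, 0, -0.0006, 0, 0, 0],
  [0, 0, 0, 0, 0, 0],
])

```text
time_s: 15.08
position: [0.5677, -0.1594, 0.1695]
ee_rot: [0.0, 1.0, 0.0, -0.0]
force: [0.5, 0.1, -3.3]
finger_gap: 0.0239
finger_force: 59.5
```

Request:
move_arm([
  [0, 0, -0.0006, 0, 0, 0],
  [0, 0, 0, 0, 0, 0],
])

```text
time_s: 15.32
position: [0.5678, -0.1594, 0.169]
ee_rot: [0.0, 1.0, 0.0, 0.0]
force: [-0.1, 0.8, -1.1]
finger_gap: 0.0238
finger_force: 59.4
```

Request:
move_arm([
  [0, 0, -0.0006, 0, 0, 0],
  [0, 0, 0, 0, 0, 0],
])

```text
time_s: 15.58
position: [0.5679, -0.1595, 0.1686]
ee_rot: [0.0, 1.0, 0.0, 0.0]
force: [-0.1, 0.0, -0.5]
finger_gap: 0.0238
finger_force: 59.2
```

Request:
move_arm([
  [0, 0, -0.0006, 0, 0, 0],
  [0, 0, 0, 0, 0, 0],
])

```text
time_s: 15.82
position: [0.5678, -0.1594, 0.1678]
ee_rot: [0.0, 1.0, 0.0, 0.0]
force: [0.1, 0.7, 0.5]
finger_gap: 0.024
finger_force: 59.2
```

Request:
move_arm([
  [0, 0, 0.025, 0, 0, 0],
  [-0.0282, 0.0208, 0, 0, 0, 0],
  [-0.0282, 0.0208, 0, 0, 0, 0],
  [-0.0282, 0.0208, 0, 0, 0, 0],
  [0, 0, 0, 0, 0, 0],
  [0, 0, 0, 0, 0, 0],
])

```text
time_s: 16.58
position: [0.4837, -0.0973, 0.1929]
ee_rot: [0.0, 1.0, 0.0, 0.001]
force: [0.4, -0.6, -3.6]
finger_gap: 0.0237
finger_force: 59.7
```

Request:
move_arm([
  [0, 0, -0.018, 0, 0, 0],
  [0, 0, -0.0035, 0, 0, 0],
  [0, 0, 0, 0, 0, 0],
  [0, 0, 0, 0, 0, 0],
  [0, 0, 0, 0, 0, 0],
  [0, 0, 0, 0, 0, 0],
])

```text
time_s: 17.32
position: [0.4833, -0.0971, 0.1715]
ee_rot: [0.0, 1.0, 0.0, 0.0]
force: [0.1, -0.4, -3.4]
finger_gap: 0.0243
finger_force: 59.7
```

Request:
move_arm([
  [0, 0, -0.0006, 0, 0, 0],
  [0, 0, 0, 0, 0, 0],
])

```text
time_s: 17.58
position: [0.4831, -0.097, 0.1706]
ee_rot: [0.0, 1.0, 0.0, -0.0]
force: [-0.0, 0.9, -3.2]
finger_gap: 0.024
finger_force: 59.7
```

Request:
move_arm([
  [0, 0, -0.0006, 0, 0, 0],
  [0, 0, 0, 0, 0, 0],
])

```text
time_s: 17.82
position: [0.4831, -0.097, 0.17]
ee_rot: [0.0, 1.0, 0.0, -0.0]
force: [0.3, 0.1, -3.6]
finger_gap: 0.0239
finger_force: 59.7
```

Request:
move_arm([
  [0, 0, -0.0006, 0, 0, 0],
  [0, 0, 0, 0, 0, 0],
])

```text
time_s: 18.08
position: [0.4831, -0.097, 0.1694]
ee_rot: [0.0, 1.0, 0.0, -0.0]
force: [0.9, -0.4, -2.5]
finger_gap: 0.024
finger_force: 59.7
```

Request:
move_arm([
  [0, 0, -0.0006, 0, 0, 0],
  [0, 0, 0, 0, 0, 0],
])

```text
time_s: 18.32
position: [0.4831, -0.097, 0.1688]
ee_rot: [0.0, 1.0, 0.0, -0.0]
force: [0.2, -0.8, -2.9]
finger_gap: 0.0242
finger_force: 59.7
```

Request:
move_arm([
  [0, 0, -0.0006, 0, 0, 0],
  [0, 0, 0, 0, 0, 0],
])

```text
time_s: 18.58
position: [0.4832, -0.097, 0.1683]
ee_rot: [0.0, 1.0, 0.0, 0.0]
force: [0.3, 0.4, -2.4]
finger_gap: 0.0242
finger_force: 59.6
```

Request:
move_arm([
  [0, 0, -0.0006, 0, 0, 0],
  [0, 0, 0, 0, 0, 0],
])

```text
time_s: 18.82
position: [0.4833, -0.097, 0.1679]
ee_rot: [0.0, 1.0, 0.0, 0.0]
force: [-0.1, -0.1, 0.3]
finger_gap: 0.0242
finger_force: 59.4
```

Request:
move_arm([
  [0, 0, -0.0006, 0, 0, 0],
  [0, 0, 0, 0, 0, 0],
])

```text
time_s: 19.08
position: [0.4832, -0.097, 0.1671]
ee_rot: [0.0, 1.0, 0.0, 0.0]
force: [0.2, 0.2, 0.6]
finger_gap: 0.0236
finger_force: 59.4
```

Request:
move_arm([
  [0, 0, 0.016, 0, 0, 0],
  [-0.0024, -0.0275, 0, 0, 0, 0],
  [-0.0023, -0.027, 0, 0, 0, 0],
  [0, 0, -0.01, 0, 0, 0],
  [0, 0, -0.0058, 0, 0, 0],
  [0, 0, 0, 0, 0, 0],
  [0, 0, 0, 0, 0, 0],
  [0, 0, 0, 0, 0, 0],
])

```text
time_s: 20.08
position: [0.4786, -0.1512, 0.1675]
ee_rot: [0.0, 1.0, 0.001, 0.0]
force: [-0.2, 0.6, -2.6]
finger_gap: 0.0241
finger_force: 59.5
```

Request:
move_arm([
  [0, 0, -0.0004, 0, 0, 0],
  [0, 0, 0, 0, 0, 0],
  [0, 0, 0, 0, 0, 0],
])

```text
time_s: 20.45
position: [0.4784, -0.1515, 0.1669]
ee_rot: [0.0, 1.0, 0.0, 0.0]
force: [0.6, -0.2, -3.8]
finger_gap: 0.024
finger_force: 59.5
```

Request:
move_arm([
  [0, 0, -0.0004, 0, 0, 0],
  [0, 0, 0, 0, 0, 0],
  [0, 0, 0, 0, 0, 0],
])

```text
time_s: 20.82
position: [0.4784, -0.1515, 0.1664]
ee_rot: [0.0, 1.0, 0.0, -0.0]
force: [-0.6, -0.7, -4.2]
finger_gap: 0.0238
finger_force: 59.5
```

Request:
move_arm([
  [0, 0, -0.0004, 0, 0, 0],
  [0, 0, 0, 0, 0, 0],
  [0, 0, 0, 0, 0, 0],
])

```text
time_s: 21.2
position: [0.4784, -0.1515, 0.166]
ee_rot: [0.0, 1.0, 0.0, -0.0]
force: [-0.0, 0.5, -2.2]
finger_gap: 0.0241
finger_force: 59.5
```

Request:
move_arm([
  [0, 0, -0.0004, 0, 0, 0],
  [0, 0, 0, 0, 0, 0],
  [0, 0, 0, 0, 0, 0],
])

```text
time_s: 21.58
position: [0.4784, -0.1515, 0.1656]
ee_rot: [0.0, 1.0, 0.0, -0.0]
force: [-0.1, -0.0, -3.8]
finger_gap: 0.0244
finger_force: 59.5
```

Request:
move_arm([
  [0, 0, -0.0004, 0, 0, 0],
  [0, 0, 0, 0, 0, 0],
  [0, 0, 0, 0, 0, 0],
])

```text
time_s: 21.95
position: [0.4784, -0.1515, 0.1652]
ee_rot: [0.0, 1.0, 0.0, -0.0]
force: [0.3, -0.8, -2.9]
finger_gap: 0.0236
finger_force: 59.5
```

Request:
move_arm([
  [0, 0, -0.0004, 0, 0, 0],
  [0, 0, 0, 0, 0, 0],
  [0, 0, 0, 0, 0, 0],
])

```text
time_s: 22.32
position: [0.4785, -0.1516, 0.165]
ee_rot: [0.0, 1.0, 0.0, 0.0]
force: [-0.3, -0.4, -1.2]
finger_gap: 0.0238
finger_force: 59.4
```

Request:
move_arm([
  [0, 0, -0.0004, 0, 0, 0],
  [0, 0, 0, 0, 0, 0],
  [0, 0, 0, 0, 0, 0],
])

```text
time_s: 22.7
position: [0.4785, -0.1515, 0.1645]
ee_rot: [0.0, 1.0, 0.0, 0.0]
force: [-0.7, 0.6, -0.4]
finger_gap: 0.0237
finger_force: 59.3
```

Request:
move_arm([
  [0, 0, -0.0004, 0, 0, 0],
  [0, 0, 0, 0, 0, 0],
  [0, 0, 0, 0, 0, 0],
])

```text
time_s: 23.08
position: [0.4784, -0.1516, 0.164]
ee_rot: [0.0, 1.0, 0.0, -0.0]
force: [-0.6, -0.4, -1.0]
finger_gap: 0.0242
finger_force: 59.2
```

Request:
move_arm([
  [0, 0, 0.04, 0, 0, 0],
  [0, 0, 0.04, 0, 0, 0],
  [0, 0, 0.04, 0, 0, 0],
  [0.0055, -0.0425, 0, 0, 0, 0],
  [0.0055, -0.0425, 0, 0, 0, 0],
  [0.0055, -0.0425, 0, 0, 0, 0],
  [0.0055, -0.0425, 0, 0, 0, 0],
  [0.0055, -0.0425, 0, 0, 0, 0],
])

```text
time_s: 24.08
position: [0.5057, -0.3651, 0.2832]
ee_rot: [-0.001, 1.0, 0.0, -0.001]
force: [0.6, 0.5, -2.0]
finger_gap: 0.0238
finger_force: 59.7
```

Request:
move_arm([
  [0, 0, 0, 0, 0, 0],
  [0, 0, 0, 0, 0, 0],
  [0, 0, 0, 0, 0, 0],
  [0, 0, 0, 0, 0, 0],
])

```text
time_s: 24.58
position: [0.5061, -0.3631, 0.2844]
ee_rot: [0.0, 1.0, 0.001, 0.0]
force: [-0.8, -0.5, -2.3]
finger_gap: 0.0236
finger_force: 59.7
```

Request:
move_arm([
  [0, -0.0004, -0.04, 0, 0, 0],
  [0, 0, -0.04, 0, 0, 0],
  [0, 0, -0.04, 0, 0, 0],
  [0, 0, -0.03, 0, 0, 0],
  [0, 0, -0.015, 0, 0, 0],
  [0, 0, 0, 0, 0, 0],
  [0, 0, 0, 0, 0, 0],
  [0, 0, 0, 0, 0, 0],
])

```text
time_s: 25.58
position: [0.5065, -0.3649, 0.1205]
ee_rot: [0.001, 1.0, 0.0, 0.001]
force: [0.6, -0.3, -3.1]
finger_gap: 0.0239
finger_force: 59.8
```

Request:
move_arm([
  [0, 0, -0.003, 0, 0, 0],
  [0, 0, 0, 0, 0, 0],
  [0, 0, 0, 0, 0, 0],
])

```text
time_s: 25.95
position: [0.5059, -0.3644, 0.116]
ee_rot: [0.0, 1.0, 0.0, -0.0]
force: [-0.2, 0.5, -2.8]
finger_gap: 0.0239
finger_force: 59.8
```

Request:
move_arm([
  [0, 0, -0.002, 0, 0, 0],
  [0, 0, 0, 0, 0, 0],
  [0, 0, 0, 0, 0, 0],
])

```text
time_s: 26.32
position: [0.5059, -0.3644, 0.114]
ee_rot: [0.0, 1.0, 0.0, -0.0]
force: [-0.3, 0.2, -2.7]
finger_gap: 0.0237
finger_force: 59.8
```

Request:
move_arm([
  [0, 0.0006, -0.0007, 0, 0, 0],
  [0, 0, 0, 0, 0, 0],
  [0, 0, 0, 0, 0, 0],
])

```text
time_s: 26.7
position: [0.5061, -0.3641, 0.1136]
ee_rot: [0.0, 1.0, 0.0, 0.0]
force: [-0.2, -0.7, -0.7]
finger_gap: 0.0241
finger_force: 59.5
```

Request:
move_arm([
  [0, 0, 0, 0, 0, 0],
  [0, 0, 0, 0, 0, 0],
  [0, 0, 0, 0, 0, 0],
  [0, 0, 0, 0, 0, 0],
], gripper=0.085)

```text
time_s: 27.2
position: [0.5059, -0.3638, 0.1134]
ee_rot: [0.0, 1.0, 0.0, -0.0]
force: [-1.2, 0.1, 0.3]
finger_gap: 0.0853
finger_force: 0.0
```

Request:
move_arm([
  [0, 0, 0.04, 0, 0, 0],
  [0, 0, 0.05, 0, 0, 0],
  [0, 0, 0.05, 0, 0, 0],
  [0, 0.05, 0.03, 0, 0, 0.061],
  [0, 0.055, 0.03, 0, 0, 0.061],
  [0, 0.055, 0.03, 0, 0, 0.061],
  [0, 0.055, 0.03, 0, 0, 0.061],
  [0, 0.055, 0, 0, 0, 0.061],
])

```text
time_s: 28.2
position: [0.5064, -0.0927, 0.3759]
ee_rot: [0.001, 0.988, 0.153, 0.002]
force: [0.4, -0.1, 0.4]
finger_gap: 0.0849
finger_force: 0.0
```

Request:
move_arm([
  [0.02, 0.04, 0, 0, 0, 0.061],
  [0.02, 0.03, 0, 0, 0, 0.061],
  [0.02, 0.02, 0, 0, 0, 0.061],
  [0, 0, 0, 0, 0, 0],
  [0, 0, 0, 0, 0, 0],
  [0, 0, 0, 0, 0, 0],
], gripper=0.05)

```text
time_s: 28.95
position: [0.5655, -0.0049, 0.3734]
ee_rot: [0.0, 0.97, 0.241, 0.0]
force: [-0.3, 0.7, 0.6]
finger_gap: 0.0501
finger_force: 0.0
```

```bash
cat > m.py <<'E'
from h import *
def knobs(name):
    p,d,K,T=load(name);P=cloud(d,K,T);h=cv2.cvtColor(p,cv2.COLOR_RGB2HSV)
    Z=P[...,2];X=P[...,0];Y=P[...,1]
    reg=(X>.36)&(X<.70)&(Y>-.24)&(Y<.14)
    for nm,m in dict(red=((h[...,0]<6)|(h[...,0]>172))&(h[...,1]>150)&(Z>.074)&(Z<.09),tops=(Z>.064)&(Z<.080)&~((h[...,0]<6)&(h[...,1]>150))).items():
        for c,s,l in blobs(m&reg,25):
            q=P[l];print(nm,c,s[4],((q.max(0)+q.min(0))/2).round(4),(q.max(0)-q.min(0)).round(3),np.median(q[:,2]).round(4))
E
python3 - <<'E'
from m import *
st();grab("wrist","w6");knobs("w6")
E
```

```text
t 28.95 pos [0.5655, -0.0049, 0.3734] q [0.0, 0.97, 0.241, 0.0] gap 0.0501 F [-0.3, 0.7, 0.6] j [-0.14, 0.36, 1.12, -0.0, 1.67, 0.94]
red [284.7, 94.3] 75 [0.6405 0.0875 0.0791] [0.013 0.014 0.009] 0.0816
red [402.7, 174.3] 58 [ 0.6212 -0.1294  0.0788] [0.012 0.011 0.01 ] 0.0816
red [339.4, 267.3] 54 [ 0.4299 -0.122   0.0791] [0.012 0.012 0.01 ] 0.0814
tops [286.9, 135.8] 155 [0.5878 0.0594 0.0688] [0.021 0.021 0.007] 0.0707
tops [344.7, 173.6] 117 [ 0.5779 -0.0499  0.0685] [0.019 0.019 0.006] 0.0696
tops [258.6, 183.0] 117 [0.4984 0.0675 0.0679] [0.019 0.019 0.007] 0.0695
tops [398.8, 209.1] 144 [ 0.5682 -0.1594  0.0702] [0.021 0.021 0.012] 0.0729
tops [341.5, 234.0] 131 [ 0.4838 -0.0968  0.0697] [0.021 0.021 0.009] 0.0722
```

View pics/w6.png

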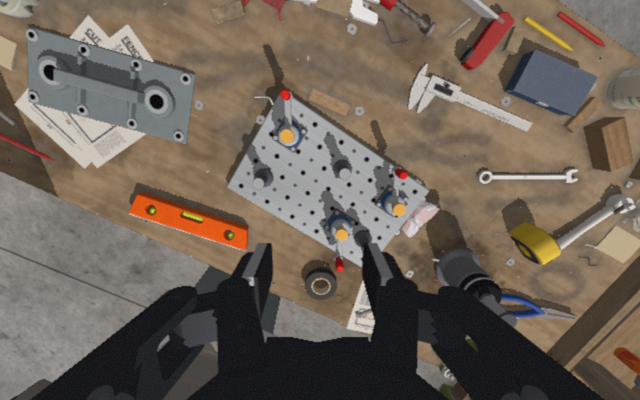

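The top view shows the probe back in its cup (475,275) and the knobs at (285,95), (402,174) and (339,267). The cover lies at (110,85). I'll go to knob b.

Request:
move_arm([
  [0.0149, 0.0184, -0.0487, 0, 0, 0.0],
  [0.0149, 0.0184, -0.0487, 0, 0, 0.0],
  [0.0149, 0.0184, -0.0487, 0, 0, 0.0],
  [0.0149, 0.0184, -0.0487, 0, 0, 0.0],
  [0.0149, 0.0184, -0.0487, 0, 0, 0.0],
  [0, 0, 0, 0, 0, 0],
  [0, 0, 0, 0, 0, 0],
  [0, 0, 0, 0, 0, 0],
])

```text
time_s: 30.0
position: [0.6415, 0.0869, 0.1326]
ee_rot: [0.001, 0.97, 0.241, 0.002]
force: [-0.2, -0.1, 1.0]
finger_gap: 0.0501
finger_force: 0.0
```

Run:
```python
from m import *
st();grab("wrist","w7");knobs("w7")
```

```text
t 30.0 pos [0.6415, 0.0869, 0.1326] q [0.001, 0.97, 0.241, 0.002] gap 0.0501 F [-0.2, -0.1, 1.0] j [0.02, 0.65, 1.3, -0.0, 1.19, 1.1]
red [314.1, 223.2] 263 [0.6409 0.0889 0.0787] [0.013 0.012 0.009] 0.0816
tops [314.8, 285.4] 532 [0.5879 0.06   0.0682] [0.021 0.022 0.008] 0.0704
tops [421.6, 346.3] 86 [ 0.5773 -0.0538  0.0695] [0.012 0.012 0.003] 0.0696
```

Request:
move_arm([
  [-0.0003, 0.001, -0.03, 0, 0, 0.0],
  [0, 0, -0.03, 0, 0, 0.0],
  [0, 0, -0.016, 0, 0, 0],
  [0, 0, 0, 0, 0, 0],
  [0, 0, 0, 0, 0, 0],
])

```text
time_s: 30.68
position: [0.6411, 0.0887, 0.0552]
ee_rot: [0.0, 0.97, 0.242, 0.001]
force: [-0.6, -0.1, 0.5]
finger_gap: 0.0497
finger_force: 0.0
```

Request:
move_arm([
  [0, 0, 0, 0, 0, 0],
  [0, 0, 0, 0, 0, 0],
  [0, 0, 0, 0, 0, 0],
  [0, 0, 0, 0, 0, 0],
  [0, 0, 0, 0, 0, 0],
], gripper=0.008, squeeze=20)

```text
time_s: 31.3
position: [0.6406, 0.0889, 0.0543]
ee_rot: [0.0, 0.97, 0.242, 0.001]
force: [-0.5, 1.0, 5.5]
finger_gap: 0.0133
finger_force: 21.1
```

Run:
```python
from m import *
st();p,*_=grab("wrist","w8");cv2.imwrite("pics/c8.png",p[100:400,150:490,::-1])
```

```text
t 31.3 pos [0.6406, 0.0889, 0.0543] q [0.0, 0.97, 0.242, 0.001] gap 0.0133 F [-0.5, 1.0, 5.5] j [0.02, 0.73, 1.37, -0.0, 1.04, 1.1]
```

View pics/c8.png

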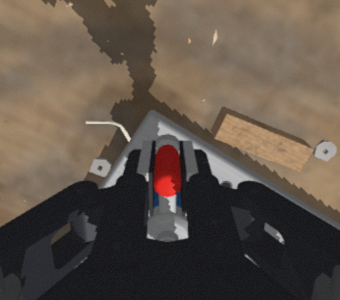

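Request:
move_arm([
  [0.0016, -0.003, 0.0005, 0, 0, -0.0567],
  [0.0014, -0.0031, 0, 0, 0, -0.0567],
  [0.0012, -0.0032, 0, 0, 0, -0.0567],
  [0.001, -0.0032, 0, 0, 0, -0.0567],
  [0, 0, 0, 0, 0, 0],
  [0, 0, 0, 0, 0, 0],
  [0, 0, 0, 0, 0, 0],
])

```text
time_s: 32.22
position: [0.6456, 0.0761, 0.0544]
ee_rot: [0.0, 0.991, 0.131, 0.0]
force: [0.2, -1.2, 5.2]
finger_gap: 0.0132
finger_force: 21.1
```

Request:
move_arm([
  [0, 0, 0, 0, 0, 0],
  [0, 0, 0, 0, 0, 0],
  [0, 0, 0, 0, 0, 0],
  [0, 0, 0.03, 0, 0, 0],
  [0, 0, 0.04, 0, 0, 0],
  [0, 0, 0.03, 0, 0, 0],
  [0, 0, 0.0, 0, 0, 0],
  [0, 0, 0, 0, 0, 0],
], gripper=0.05)

```text
time_s: 33.22
position: [0.6446, 0.0763, 0.1529]
ee_rot: [-0.0, 0.991, 0.131, -0.001]
force: [-0.8, 0.3, -0.3]
finger_gap: 0.0499
finger_force: 0.0
```

Run:
```python
from m import *
st();grab("wrist","w9");knobs("w9")
```

```text
t 33.23 pos [0.6446, 0.0763, 0.1529] q [-0.0, 0.991, 0.131, -0.001] gap 0.0499 F [-0.8, 0.3, -0.3] j [-0.0, 0.63, 1.26, -0.0, 1.25, 1.31]
red [317.7, 213.0] 219 [0.6461 0.0763 0.0788] [0.013 0.012 0.01 ] 0.0817
red [531.0, 294.0] 223 [ 0.6214 -0.129   0.079 ] [0.012 0.012 0.01 ] 0.0811
tops [318.3, 271.1] 432 [0.5876 0.0601 0.0675] [0.022 0.021 0.007] 0.0692
tops [530.9, 335.9] 185 [ 0.5728 -0.1596  0.0699] [0.013 0.021 0.009] 0.0725
tops [438.1, 385.6] 159 [ 0.4887 -0.0971  0.0689] [0.013 0.019 0.009] 0.0712
```

Request:
move_arm([
  [-0.0047, -0.041, 0, 0, 0, 0.047],
  [-0.0047, -0.041, 0, 0, 0, 0.047],
  [-0.0047, -0.041, 0, 0, 0, 0.047],
  [-0.0047, -0.041, 0, 0, 0, 0.047],
  [-0.0047, -0.042, -0.02, 0, 0, 0.047],
  [0, 0, 0, 0, 0, 0],
  [0, 0, 0, 0, 0, 0],
  [0, 0, 0, 0, 0, 0],
])

```text
time_s: 34.28
position: [0.6221, -0.1284, 0.1341]
ee_rot: [-0.0, 0.969, 0.247, 0.0]
force: [-0.3, 0.4, -0.2]
finger_gap: 0.0497
finger_force: 0.0
```

Run:
```python
from m import *
st();grab("wrist","w10");knobs("w10")
```

```text
t 34.27 pos [0.6221, -0.1284, 0.1341] q [-0.0, 0.969, 0.247, 0.0] gap 0.0497 F [-0.3, 0.4, -0.2] j [-0.32, 0.63, 1.33, 0.0, 1.19, 0.75]
red [52.4, 48.4] 602 [0.6456 0.0744 0.0792] [0.014 0.014 0.01 ] 0.0811
red [317.8, 224.4] 255 [ 0.6214 -0.1297  0.0792] [0.012 0.012 0.009] 0.0817
tops [68.8, 140.6] 845 [0.588  0.0592 0.0675] [0.022 0.022 0.007] 0.069
tops [203.6, 218.9] 514 [ 0.5782 -0.0498  0.0677] [0.02  0.019 0.007] 0.0693
tops [31.3, 235.2] 584 [0.4986 0.0674 0.0675] [0.02  0.02  0.007] 0.0692
tops [318.2, 287.2] 544 [ 0.5685 -0.1592  0.0698] [0.021 0.022 0.01 ] 0.0729
```

Request:
move_arm([
  [-0.0006, -0.0013, -0.03, 0, 0, 0.0],
  [0, 0, -0.03, 0, 0, 0.0],
  [0, 0, -0.018, 0, 0, 0],
  [0, 0, 0, 0, 0, 0],
  [0, 0, 0, 0, 0, 0],
  [0, 0, 0, 0, 0, 0],
])

```text
time_s: 35.08
position: [0.622, -0.1312, 0.0575]
ee_rot: [0.001, 0.969, 0.246, 0.001]
force: [0.1, 0.2, -1.1]
finger_gap: 0.0503
finger_force: 0.0
```

Request:
move_arm([
  [0, 0, 0, 0, 0, 0],
  [0, 0, 0, 0, 0, 0],
  [0, 0, 0, 0, 0, 0],
  [0, 0, 0, 0, 0, 0],
  [0, 0, 0, 0, 0, 0],
], gripper=0.008, squeeze=20)

```text
time_s: 35.7
position: [0.6214, -0.1309, 0.0565]
ee_rot: [0.0, 0.969, 0.246, 0.0]
force: [-0.9, 1.7, 5.4]
finger_gap: 0.0134
finger_force: 20.9
```

Request:
move_arm([
  [0.0023, -0.0045, 0, 0, 0, -0.0829],
  [0.0019, -0.0046, 0, 0, 0, -0.0829],
  [0.0015, -0.0048, 0, 0, 0, -0.0829],
  [0.0011, -0.0049, 0, 0, 0, -0.0829],
  [0.0006, -0.005, 0, 0, 0, -0.0829],
  [0.0002, -0.005, 0, 0, 0, -0.0829],
  [-0.0002, -0.005, 0, 0, 0, -0.0829],
  [-0.0006, -0.005, 0, 0, 0, -0.0829],
])

```text
time_s: 36.7
position: [0.6275, -0.1698, 0.0564]
ee_rot: [-0.0, 0.996, -0.084, -0.001]
force: [-3.0, 1.1, 6.7]
finger_gap: 0.0132
finger_force: 21.1
```

Request:
move_arm([
  [0, 0, 0, 0, 0, 0],
  [0, 0, 0, 0, 0, 0],
  [0, 0, 0, 0, 0, 0],
])

```text
time_s: 37.08
position: [0.6274, -0.1703, 0.0564]
ee_rot: [0.0, 0.997, -0.083, -0.001]
force: [-3.9, -1.2, 5.8]
finger_gap: 0.0137
finger_force: 21.1
```

Request:
move_arm([
  [0, 0, 0, 0, 0, 0],
  [0, 0, 0, 0, 0, 0],
  [0, 0, 0, 0, 0, 0],
  [0, 0, 0.03, 0, 0, 0],
  [0, 0, 0.04, 0, 0, 0],
  [0, 0, 0.04, 0, 0, 0],
  [0, 0, 0.0, 0, 0, 0],
  [0, 0, 0, 0, 0, 0],
], gripper=0.05)

```text
time_s: 38.08
position: [0.6276, -0.1696, 0.1654]
ee_rot: [-0.0, 0.997, -0.083, -0.0]
force: [-0.1, 0.8, -0.9]
finger_gap: 0.0498
finger_force: 0.0
```

Run:
```python
from m import *
st();grab("wrist","w11");knobs("w11")
```

```text
t 38.08 pos [0.6276, -0.1696, 0.1654] q [-0.0, 0.997, -0.083, -0.0] gap 0.0498 F [-0.1, 0.8, -0.9] j [-0.38, 0.62, 1.24, -0.0, 1.28, 1.36]
red [318.1, 209.3] 194 [ 0.6278 -0.17    0.079 ] [0.012 0.012 0.01 ] 0.0817
red [42.9, 233.9] 287 [0.6456 0.0753 0.0786] [0.013 0.015 0.009] 0.0808
tops [317.3, 265.2] 398 [ 0.568  -0.159   0.0676] [0.022 0.022 0.007] 0.069
tops [204.9, 273.1] 344 [ 0.578  -0.0499  0.0676] [0.02  0.02  0.007] 0.0693
tops [94.6, 280.7] 436 [0.5878 0.0596 0.0674] [0.021 0.023 0.007] 0.069
tops [323.1, 336.7] 133 [ 0.4844 -0.1514  0.0675] [0.009 0.018 0.007] 0.0688
```

Request:
move_arm([
  [-0.033, 0.0078, 0, 0, 0, 0.1033],
  [-0.033, 0.0078, 0, 0, 0, 0.1033],
  [-0.033, 0.0078, 0, 0, 0, 0.1033],
  [-0.033, 0.0078, 0, 0, 0, 0.1033],
  [-0.033, 0.0078, -0.015, 0, 0, 0.1033],
  [-0.033, 0.0078, -0.015, 0, 0, 0.1033],
  [0, 0, 0, 0, 0, 0],
  [0, 0, 0, 0, 0, 0],
])

```text
time_s: 39.12
position: [0.4308, -0.1233, 0.136]
ee_rot: [0.0, 0.975, 0.224, 0.0]
force: [0.2, 0.0, 0.6]
finger_gap: 0.0495
finger_force: 0.0
```

Run:
```python
from m import *
st();grab("wrist","w12");knobs("w12")
```

```text
t 39.12 pos [0.4308, -0.1233, 0.136] q [0.0, 0.975, 0.224, 0.0] gap 0.0495 F [0.2, 0.0, 0.6] j [-0.45, 0.31, 1.86, -0.0, 0.96, 0.67]
red [314.5, 222.4] 276 [ 0.4293 -0.1219  0.0789] [0.013 0.013 0.009] 0.0817
tops [99.3, 11.9] 807 [0.4972 0.067  0.0678] [0.019 0.02  0.008] 0.0692
tops [450.3, 69.2] 925 [ 0.5677 -0.1589  0.0678] [0.021 0.021 0.007] 0.0691
tops [315.1, 141.9] 702 [ 0.4835 -0.0966  0.0708] [0.021 0.022 0.008] 0.0722
tops [376.4, 178.9] 532 [ 0.4786 -0.1514  0.0679] [0.019 0.02  0.008] 0.0695
```

Request:
move_arm([
  [-0.0014, 0.0012, -0.03, 0, 0, 0.0],
  [0, 0, -0.03, 0, 0, 0.0],
  [0, 0, -0.02, 0, 0, 0],
  [0, 0, 0, 0, 0, 0],
  [0, 0, 0, 0, 0, 0],
  [0, 0, 0, 0, 0, 0],
])

```text
time_s: 39.92
position: [0.4294, -0.1221, 0.057]
ee_rot: [0.001, 0.974, 0.225, 0.001]
force: [-0.4, 0.6, 0.2]
finger_gap: 0.0498
finger_force: 0.0
```

Request:
move_arm([
  [0, 0, 0, 0, 0, 0],
  [0, 0, 0, 0, 0, 0],
  [0, 0, 0, 0, 0, 0],
  [0, 0, 0, 0, 0, 0],
  [0, 0, 0, 0, 0, 0],
], gripper=0.008, squeeze=20)

```text
time_s: 40.55
position: [0.4288, -0.1219, 0.0564]
ee_rot: [0.0, 0.974, 0.225, 0.0]
force: [-0.9, 0.7, 5.9]
finger_gap: 0.0131
finger_force: 21.0
```

Request:
move_arm([
  [-0.0017, 0.0041, 0, 0, 0, -0.0748],
  [-0.0014, 0.0042, 0, 0, 0, -0.0748],
  [-0.0011, 0.0043, 0, 0, 0, -0.0748],
  [-0.0008, 0.0044, 0, 0, 0, -0.0748],
  [-0.0004, 0.0045, 0, 0, 0, -0.0748],
  [-0.0001, 0.0045, 0, 0, 0, -0.0748],
  [0.0002, 0.0045, 0, 0, 0, -0.0748],
])

```text
time_s: 41.42
position: [0.4232, -0.0916, 0.0564]
ee_rot: [0.0, 0.999, -0.036, -0.0]
force: [-0.7, -2.5, 5.2]
finger_gap: 0.0131
finger_force: 21.2
```

Request:
move_arm([
  [0, 0, 0, 0, 0, 0],
  [0, 0, 0, 0, 0, 0],
  [0, 0, 0, 0, 0, 0],
])

```text
time_s: 41.8
position: [0.4233, -0.0913, 0.0564]
ee_rot: [0.0, 0.999, -0.035, 0.0]
force: [-2.9, 0.2, 5.3]
finger_gap: 0.0131
finger_force: 21.2
```

Request:
move_arm([
  [0, 0, 0, 0, 0, 0],
  [0, 0, 0, 0, 0, 0],
  [0, 0, 0, 0, 0, 0],
  [0, 0, 0.03, 0, 0, 0],
  [0, 0, 0.04, 0, 0, 0],
  [0, 0, 0.05, 0, 0, 0],
  [0, 0, 0.0, 0, 0, 0],
  [0, 0, 0, 0, 0, 0],
], gripper=0.05)

```text
time_s: 42.8
position: [0.4229, -0.0911, 0.1756]
ee_rot: [-0.0, 0.999, -0.035, -0.0]
force: [-0.6, -0.9, -0.2]
finger_gap: 0.0501
finger_force: 0.0
```

Run:
```python
from m import *
st();grab("wrist","w13");knobs("w13")
```

```text
t 42.8 pos [0.4229, -0.0911, 0.1756] q [-0.0, 0.999, -0.035, -0.0] gap 0.0501 F [-0.6, -0.9, -0.2] j [-0.39, 0.23, 1.85, -0.0, 1.06, 1.25]
red [317.5, 205.1] 195 [ 0.4237 -0.0911  0.0792] [0.013 0.014 0.009] 0.0817
tops [109.5, 14.0] 780 [0.586  0.059  0.0678] [0.02  0.022 0.008] 0.0691
tops [250.6, 16.4] 626 [ 0.5774 -0.0497  0.0681] [0.02  0.02  0.008] 0.0694
tops [391.3, 19.3] 741 [ 0.5675 -0.1592  0.0678] [0.021 0.022 0.007] 0.069
tops [129.8, 132.6] 486 [0.4977 0.0678 0.0679] [0.02  0.02  0.008] 0.0693
tops [318.9, 136.2] 492 [ 0.4829 -0.0966  0.0689] [0.021 0.021 0.004] 0.0692
tops [381.7, 137.3] 429 [ 0.4781 -0.1511  0.0679] [0.02  0.019 0.007] 0.0695
```

Request:
move_arm([
  [0, 0, 0.05, 0, 0, 0.01],
  [0, 0, 0.05, 0, 0, 0.01],
  [0.0138, -0.0455, 0, 0, 0, 0.01],
  [0.0138, -0.0455, 0, 0, 0, 0.01],
  [0.0138, -0.0455, 0, 0, 0, 0.01],
  [0.0138, -0.0455, 0, 0, 0, 0.01],
  [0.0138, -0.0455, 0, 0, 0, 0.01],
  [0.0138, -0.0455, 0, 0, 0, 0],
], gripper=0.085)

```text
time_s: 43.85
position: [0.5061, -0.3656, 0.2737]
ee_rot: [-0.001, 1.0, 0.0, -0.001]
force: [0.8, 0.3, 0.0]
finger_gap: 0.0847
finger_force: 0.0
```

Request:
move_arm([
  [0, 0, 0, 0, 0, 0],
  [0, 0, 0, 0, 0, 0],
  [0, 0, 0, 0, 0, 0],
])

```text
time_s: 44.22
position: [0.506, -0.3632, 0.2759]
ee_rot: [-0.0, 1.0, 0.0, -0.0]
force: [0.2, 0.3, 1.1]
finger_gap: 0.0849
finger_force: 0.0
```

Run:
```python
from m import *
st();p,d,K,T=grab("wrist","w14");P=cloud(d,K,T)
m=(abs(P[...,2]-.162)<.006)&(abs(P[...,0]-.505)<.03)&(abs(P[...,1]+.363)<.03);q=P[m]
print(len(q),q.mean(0).round(4),((q.max(0)+q.min(0))/2).round(4),(q.max(0)-q.min(0)).round(3),np.median(q[:,2]))
```

```text
t 44.23 pos [0.506, -0.3632, 0.2759] q [-0.0, 1.0, 0.0, -0.0] gap 0.0849 F [0.2, 0.3, 1.1] j [-0.75, 0.5, 1.15, 0.0, 1.49, 0.82]
726 [ 0.5066 -0.3652  0.161 ] [ 0.506  -0.3651  0.1598] [0.03  0.028 0.007] 0.1610593355668762
```

Request:
move_arm([
  [0, -0.0014, -0.04, 0, 0, 0],
  [0, 0, -0.04, 0, 0, 0],
  [0, 0, -0.04, 0, 0, 0],
  [0, 0, -0.03, 0, 0, 0],
  [0, 0, -0.0125, 0, 0, 0],
  [0, 0, 0, 0, 0, 0],
  [0, 0, 0, 0, 0, 0],
  [0, 0, 0, 0, 0, 0],
])

```text
time_s: 45.28
position: [0.5067, -0.3661, 0.1151]
ee_rot: [0.001, 1.0, 0.0, 0.001]
force: [0.0, -0.8, -0.5]
finger_gap: 0.0851
finger_force: 0.0
```

Request:
move_arm([
  [0, 0, 0, 0, 0, 0],
  [0, 0, 0, 0, 0, 0],
  [0, 0, 0, 0, 0, 0],
  [0, 0, 0, 0, 0, 0],
  [0, 0, 0, 0, 0, 0],
  [0, 0, 0, 0, 0, 0],
], gripper=0.01, squeeze=60)

```text
time_s: 46.02
position: [0.5062, -0.3657, 0.1137]
ee_rot: [0.0, 1.0, 0.0, 0.0]
force: [-0.8, 0.3, 2.1]
finger_gap: 0.0242
finger_force: 58.1
```

Request:
move_arm([
  [0, 0, 0.04, 0, 0, 0],
  [0, 0, 0.045, 0, 0, 0],
  [0, 0, 0.045, 0, 0, 0],
  [0, 0, 0.04, 0, 0, 0],
  [0, 0, 0, 0, 0, 0],
  [0, 0, 0, 0, 0, 0],
  [0, 0, 0, 0, 0, 0],
])

```text
time_s: 46.9
position: [0.5055, -0.3652, 0.2811]
ee_rot: [-0.001, 1.0, -0.0, -0.002]
force: [-1.0, 0.4, -3.2]
finger_gap: 0.0245
finger_force: 58.9
```

Request:
move_arm([
  [-0.0055, 0.0428, 0, 0, 0, 0],
  [-0.0055, 0.0428, 0, 0, 0, 0],
  [-0.0055, 0.0428, 0, 0, 0, 0],
  [-0.0055, 0.0428, 0, 0, 0, 0],
  [-0.0055, 0.0428, 0, 0, 0, 0],
  [0, 0, 0, 0, 0, 0],
  [0, 0, 0, 0, 0, 0],
  [0, 0, 0, 0, 0, 0],
])

```text
time_s: 47.9
position: [0.4786, -0.1526, 0.283]
ee_rot: [-0.0, 1.0, -0.001, -0.0]
force: [-0.8, 0.2, -3.3]
finger_gap: 0.0239
finger_force: 59.3
```

Request:
move_arm([
  [0, 0, -0.04, 0, 0, 0],
  [0, 0, -0.04, 0, 0, 0],
  [0, 0, -0.032, 0, 0, 0],
  [0, 0, 0, 0, 0, 0],
  [0, 0, 0, 0, 0, 0],
  [0, 0, 0, 0, 0, 0],
  [0, 0, 0, 0, 0, 0],
])

```text
time_s: 48.78
position: [0.4791, -0.152, 0.1727]
ee_rot: [0.001, 1.0, -0.0, 0.001]
force: [-0.0, -0.4, -3.1]
finger_gap: 0.0241
finger_force: 59.3
```

Request:
move_arm([
  [-0.0005, 0.0005, -0.0045, 0, 0, 0],
  [0, 0, 0, 0, 0, 0],
  [0, 0, 0, 0, 0, 0],
  [0, 0, 0, 0, 0, 0],
])

```text
time_s: 49.28
position: [0.4782, -0.1512, 0.1671]
ee_rot: [0.0, 1.0, 0.0, 0.0]
force: [0.5, -0.8, -3.6]
finger_gap: 0.0243
finger_force: 59.3
```

Request:
move_arm([
  [0, 0, -0.0005, 0, 0, 0],
  [0, 0, 0, 0, 0, 0],
  [0, 0, 0, 0, 0, 0],
])

```text
time_s: 49.65
position: [0.4781, -0.1512, 0.1666]
ee_rot: [0.0, 1.0, -0.0, -0.0]
force: [-0.3, 0.6, -2.7]
finger_gap: 0.0242
finger_force: 59.3
```

Request:
move_arm([
  [0, 0, -0.0005, 0, 0, 0],
  [0, 0, 0, 0, 0, 0],
  [0, 0, 0, 0, 0, 0],
])

```text
time_s: 50.02
position: [0.4781, -0.1512, 0.1661]
ee_rot: [0.0, 1.0, -0.0, -0.0]
force: [0.1, -0.5, -2.5]
finger_gap: 0.0241
finger_force: 59.3
```

Request:
move_arm([
  [0, 0, -0.0005, 0, 0, 0],
  [0, 0, 0, 0, 0, 0],
  [0, 0, 0, 0, 0, 0],
])

```text
time_s: 50.4
position: [0.4781, -0.1512, 0.1656]
ee_rot: [0.0, 1.0, -0.0, 0.0]
force: [0.6, -0.2, -2.3]
finger_gap: 0.0241
finger_force: 59.3
```

Request:
move_arm([
  [0, 0, -0.0005, 0, 0, 0],
  [0, 0, 0, 0, 0, 0],
  [0, 0, 0, 0, 0, 0],
])

```text
time_s: 50.78
position: [0.4783, -0.1512, 0.1653]
ee_rot: [0.0, 1.0, 0.0, 0.0]
force: [-0.1, -1.4, -0.6]
finger_gap: 0.0242
finger_force: 59.1
```

Request:
move_arm([
  [0, 0, -0.0005, 0, 0, 0],
  [0, 0, 0, 0, 0, 0],
  [0, 0, 0, 0, 0, 0],
])

```text
time_s: 51.15
position: [0.4782, -0.1512, 0.1647]
ee_rot: [0.0, 1.0, -0.0, 0.0]
force: [1.1, 0.5, 0.4]
finger_gap: 0.0242
finger_force: 59.0
```

Request:
move_arm([
  [0, 0, -0.0005, 0, 0, 0],
  [0, 0, 0, 0, 0, 0],
  [0, 0, 0, 0, 0, 0],
])

```text
time_s: 51.52
position: [0.4781, -0.1512, 0.1641]
ee_rot: [0.0, 1.0, 0.0, 0.0]
force: [-0.7, -0.1, 0.4]
finger_gap: 0.0241
finger_force: 59.0
```

Request:
move_arm([
  [0, 0, -0.0005, 0, 0, 0],
  [0, 0, 0, 0, 0, 0],
  [0, 0, 0, 0, 0, 0],
])

```text
time_s: 51.9
position: [0.4781, -0.1512, 0.1636]
ee_rot: [0.0, 1.0, -0.0, 0.0]
force: [0.8, -0.1, -0.6]
finger_gap: 0.0238
finger_force: 59.0
```

Request:
move_arm([
  [0, 0, 0.03, 0, 0, 0],
  [0.0219, 0.0421, 0, 0, 0, 0],
  [0.0219, 0.0421, 0, 0, 0, 0],
  [0.0219, 0.0421, 0, 0, 0, 0],
  [0.0219, 0.0421, 0, 0, 0, 0],
  [0.022, 0.0422, 0, 0, 0, 0],
  [0, 0, 0, 0, 0, 0],
  [0, 0, 0, 0, 0, 0],
])

```text
time_s: 52.9
position: [0.5871, 0.0593, 0.1928]
ee_rot: [0.0, 1.0, 0.0, -0.001]
force: [-0.6, -1.4, -3.2]
finger_gap: 0.0237
finger_force: 59.5
```

Request:
move_arm([
  [0, 0, -0.018, 0, 0, 0],
  [0, 0, -0.0085, 0, 0, 0],
  [0, 0, 0, 0, 0, 0],
  [0, 0, 0, 0, 0, 0],
  [0, 0, 0, 0, 0, 0],
  [0, 0, 0, 0, 0, 0],
])

```text
time_s: 53.65
position: [0.5878, 0.0594, 0.1675]
ee_rot: [0.0, 1.0, -0.0, 0.0]
force: [0.1, 0.2, -2.7]
finger_gap: 0.0239
finger_force: 59.6
```

Request:
move_arm([
  [0, 0, -0.0005, 0, 0, 0],
  [0, 0, 0, 0, 0, 0],
  [0, 0, 0, 0, 0, 0],
])

```text
time_s: 54.02
position: [0.5877, 0.0594, 0.1666]
ee_rot: [0.0, 1.0, 0.0, -0.0]
force: [0.0, 0.8, -2.7]
finger_gap: 0.0241
finger_force: 59.6
```

Request:
move_arm([
  [0, 0, -0.0005, 0, 0, 0],
  [0, 0, 0, 0, 0, 0],
  [0, 0, 0, 0, 0, 0],
])

```text
time_s: 54.4
position: [0.5877, 0.0594, 0.1661]
ee_rot: [0.0, 1.0, 0.0, -0.0]
force: [0.1, -0.7, -2.7]
finger_gap: 0.0237
finger_force: 59.6
```

Request:
move_arm([
  [0, 0, -0.0005, 0, 0, 0],
  [0, 0, 0, 0, 0, 0],
  [0, 0, 0, 0, 0, 0],
])

```text
time_s: 54.78
position: [0.5878, 0.0594, 0.1657]
ee_rot: [0.0, 1.0, -0.0, 0.0]
force: [0.1, -0.8, -2.8]
finger_gap: 0.0237
finger_force: 59.5
```

Request:
move_arm([
  [0, 0, -0.0005, 0, 0, 0],
  [0, 0, 0, 0, 0, 0],
  [0, 0, 0, 0, 0, 0],
])

```text
time_s: 55.15
position: [0.5879, 0.0594, 0.1654]
ee_rot: [0.0, 1.0, -0.0, 0.0]
force: [0.3, -0.1, 0.0]
finger_gap: 0.0239
finger_force: 59.3
```

Request:
move_arm([
  [0, 0, -0.0005, 0, 0, 0],
  [0, 0, 0, 0, 0, 0],
  [0, 0, 0, 0, 0, 0],
])

```text
time_s: 55.52
position: [0.5878, 0.0594, 0.1647]
ee_rot: [0.0, 1.0, -0.0, 0.0]
force: [-0.3, 0.3, -0.9]
finger_gap: 0.0242
finger_force: 59.3
```

Request:
move_arm([
  [0, 0, -0.0005, 0, 0, 0],
  [0, 0, 0, 0, 0, 0],
  [0, 0, 0, 0, 0, 0],
])

```text
time_s: 55.9
position: [0.5877, 0.0594, 0.1641]
ee_rot: [0.0, 1.0, 0.0, -0.0]
force: [-0.6, 0.3, 0.8]
finger_gap: 0.0241
finger_force: 59.3
```

Request:
move_arm([
  [0, 0, -0.0005, 0, 0, 0],
  [0, 0, 0, 0, 0, 0],
  [0, 0, 0, 0, 0, 0],
])

```text
time_s: 56.28
position: [0.5877, 0.0594, 0.1636]
ee_rot: [0.0, 1.0, -0.0, 0.0]
force: [0.5, -0.4, -0.3]
finger_gap: 0.0241
finger_force: 59.3
```

Request:
move_arm([
  [0, 0, -0.0005, 0, 0, 0],
  [0, 0, 0, 0, 0, 0],
  [0, 0, 0, 0, 0, 0],
])

```text
time_s: 56.65
position: [0.5877, 0.0594, 0.1631]
ee_rot: [0.0, 1.0, -0.0, -0.0]
force: [-0.5, -0.2, 0.9]
finger_gap: 0.0237
finger_force: 59.3
```

Request:
move_arm([
  [0, 0, 0.03, 0, 0, 0],
  [-0.0039, -0.0437, 0, 0, 0, 0],
  [-0.0039, -0.0437, 0, 0, 0, 0],
  [-0.0039, -0.0437, 0, 0, 0, 0],
  [-0.0039, -0.0437, 0, 0, 0, 0],
  [-0.0041, -0.0438, 0, 0, 0, 0],
  [0, 0, 0, 0, 0, 0],
  [0, 0, 0, 0, 0, 0],
])

```text
time_s: 57.65
position: [0.5677, -0.1588, 0.1926]
ee_rot: [-0.0, 1.0, -0.0, -0.001]
force: [-0.3, 0.8, -2.6]
finger_gap: 0.0242
finger_force: 59.7
```

Request:
move_arm([
  [0, 0, -0.018, 0, 0, 0],
  [0, 0, -0.0075, 0, 0, 0],
  [0, 0, 0, 0, 0, 0],
  [0, 0, 0, 0, 0, 0],
  [0, 0, 0, 0, 0, 0],
  [0, 0, 0, 0, 0, 0],
])

```text
time_s: 58.4
position: [0.5681, -0.1593, 0.168]
ee_rot: [0.0, 1.0, -0.0, 0.0]
force: [-0.9, 0.2, -2.5]
finger_gap: 0.0239
finger_force: 59.7
```

Request:
move_arm([
  [0, 0, -0.0005, 0, 0, 0],
  [0, 0, 0, 0, 0, 0],
  [0, 0, 0, 0, 0, 0],
])

```text
time_s: 58.78
position: [0.568, -0.1592, 0.1671]
ee_rot: [0.0, 1.0, -0.0, -0.0]
force: [0.5, -0.3, -2.7]
finger_gap: 0.0246
finger_force: 59.7
```

Request:
move_arm([
  [0, 0, -0.0005, 0, 0, 0],
  [0, 0, 0, 0, 0, 0],
  [0, 0, 0, 0, 0, 0],
])

```text
time_s: 59.15
position: [0.568, -0.1592, 0.1666]
ee_rot: [0.0, 1.0, 0.0, -0.0]
force: [-1.2, -0.3, -2.3]
finger_gap: 0.024
finger_force: 59.7
```

Request:
move_arm([
  [0, 0, -0.0005, 0, 0, 0],
  [0, 0, 0, 0, 0, 0],
  [0, 0, 0, 0, 0, 0],
])

```text
time_s: 59.52
position: [0.568, -0.1592, 0.1661]
ee_rot: [0.0, 1.0, -0.0, 0.0]
force: [-0.1, -0.2, -3.0]
finger_gap: 0.0239
finger_force: 59.7
```

Request:
move_arm([
  [0, 0, -0.0005, 0, 0, 0],
  [0, 0, 0, 0, 0, 0],
  [0, 0, 0, 0, 0, 0],
])

```text
time_s: 59.9
position: [0.568, -0.1592, 0.1656]
ee_rot: [0.0, 1.0, -0.0, -0.0]
force: [0.7, -0.4, -2.9]
finger_gap: 0.0238
finger_force: 59.7
```

Request:
move_arm([
  [0, 0, -0.0005, 0, 0, 0],
  [0, 0, 0, 0, 0, 0],
  [0, 0, 0, 0, 0, 0],
])

```text
time_s: 60.28
position: [0.5681, -0.1593, 0.1653]
ee_rot: [0.0, 1.0, -0.0, 0.0]
force: [0.1, 0.3, -0.2]
finger_gap: 0.0235
finger_force: 59.6
```

Request:
move_arm([
  [0, 0, -0.0005, 0, 0, 0],
  [0, 0, 0, 0, 0, 0],
  [0, 0, 0, 0, 0, 0],
])

```text
time_s: 60.65
position: [0.5681, -0.1592, 0.1647]
ee_rot: [0.0, 1.0, -0.0, 0.0]
force: [-0.2, -0.0, -0.1]
finger_gap: 0.0241
finger_force: 59.5
```

Request:
move_arm([
  [0, 0, -0.0005, 0, 0, 0],
  [0, 0, 0, 0, 0, 0],
  [0, 0, 0, 0, 0, 0],
])

```text
time_s: 61.02
position: [0.568, -0.1592, 0.1641]
ee_rot: [0.0, 1.0, 0.0, 0.0]
force: [0.5, 1.0, 0.1]
finger_gap: 0.0239
finger_force: 59.5
```

Request:
move_arm([
  [0, 0, -0.0005, 0, 0, 0],
  [0, 0, 0, 0, 0, 0],
  [0, 0, 0, 0, 0, 0],
])

```text
time_s: 61.4
position: [0.568, -0.1592, 0.1636]
ee_rot: [0.0, 1.0, 0.0, 0.0]
force: [-0.3, 0.5, -0.8]
finger_gap: 0.0239
finger_force: 59.5
```

Request:
move_arm([
  [0, 0, -0.0005, 0, 0, 0],
  [0, 0, 0, 0, 0, 0],
  [0, 0, 0, 0, 0, 0],
])

```text
time_s: 61.78
position: [0.5681, -0.1592, 0.1631]
ee_rot: [0.0, 1.0, -0.0, 0.0]
force: [0.5, -0.3, -0.4]
finger_gap: 0.0239
finger_force: 59.5
```

Support c matches the rest (about 0.1653). Now d.

Request:
move_arm([
  [0, 0, 0.03, 0, 0, 0],
  [-0.0283, 0.0208, 0, 0, 0, 0],
  [-0.0283, 0.0208, 0, 0, 0, 0],
  [-0.0283, 0.0209, 0, 0, 0, 0],
  [0, 0, 0, 0, 0, 0],
  [0, 0, 0, 0, 0, 0],
])

```text
time_s: 62.52
position: [0.4837, -0.097, 0.1932]
ee_rot: [0.0, 1.0, 0.0, 0.0]
force: [-0.1, -0.3, -3.5]
finger_gap: 0.0245
finger_force: 59.8
```

Request:
move_arm([
  [0, 0, -0.018, 0, 0, 0],
  [0, 0, -0.0075, 0, 0, 0],
  [0, 0, 0, 0, 0, 0],
  [0, 0, 0, 0, 0, 0],
  [0, 0, 0, 0, 0, 0],
  [0, 0, 0, 0, 0, 0],
])

```text
time_s: 63.28
position: [0.4833, -0.0967, 0.168]
ee_rot: [0.0, 1.0, 0.0, 0.0]
force: [-0.7, 0.2, -2.2]
finger_gap: 0.0242
finger_force: 59.7
```

Request:
move_arm([
  [0, 0, -0.0005, 0, 0, 0],
  [0, 0, 0, 0, 0, 0],
  [0, 0, 0, 0, 0, 0],
])

```text
time_s: 63.65
position: [0.4831, -0.0967, 0.1671]
ee_rot: [0.0, 1.0, 0.0, -0.0]
force: [-0.2, -0.6, -4.3]
finger_gap: 0.0238
finger_force: 59.7
```

Request:
move_arm([
  [0, 0, -0.0005, 0, 0, 0],
  [0, 0, 0, 0, 0, 0],
  [0, 0, 0, 0, 0, 0],
])

```text
time_s: 64.03
position: [0.4831, -0.0967, 0.1666]
ee_rot: [0.0, 1.0, 0.0, -0.0]
force: [-0.5, -0.5, -3.6]
finger_gap: 0.0242
finger_force: 59.7
```

Request:
move_arm([
  [0, 0, -0.0005, 0, 0, 0],
  [0, 0, 0, 0, 0, 0],
  [0, 0, 0, 0, 0, 0],
])

```text
time_s: 64.4
position: [0.4831, -0.0967, 0.1661]
ee_rot: [0.0, 1.0, -0.0, -0.0]
force: [-0.3, -0.1, -2.8]
finger_gap: 0.0241
finger_force: 59.7
```

Request:
move_arm([
  [0, 0, -0.0005, 0, 0, 0],
  [0, 0, 0, 0, 0, 0],
  [0, 0, 0, 0, 0, 0],
])

```text
time_s: 64.78
position: [0.4831, -0.0967, 0.1656]
ee_rot: [0.0, 1.0, -0.0, 0.0]
force: [0.0, 0.7, -2.7]
finger_gap: 0.0241
finger_force: 59.7
```

Request:
move_arm([
  [0, 0, -0.0005, 0, 0, 0],
  [0, 0, 0, 0, 0, 0],
  [0, 0, 0, 0, 0, 0],
])

```text
time_s: 65.15
position: [0.4832, -0.0967, 0.1653]
ee_rot: [0.0, 1.0, -0.0, 0.0]
force: [-0.1, 0.3, -0.2]
finger_gap: 0.0238
finger_force: 59.5
```

Request:
move_arm([
  [0, 0, -0.0005, 0, 0, 0],
  [0, 0, 0, 0, 0, 0],
  [0, 0, 0, 0, 0, 0],
])

```text
time_s: 65.53
position: [0.4832, -0.0967, 0.1647]
ee_rot: [0.0, 1.0, 0.0, 0.0]
force: [-0.2, -0.4, -0.3]
finger_gap: 0.0241
finger_force: 59.5
```

Request:
move_arm([
  [0, 0, -0.0005, 0, 0, 0],
  [0, 0, 0, 0, 0, 0],
  [0, 0, 0, 0, 0, 0],
])

```text
time_s: 65.9
position: [0.4831, -0.0967, 0.1641]
ee_rot: [0.0, 1.0, -0.0, -0.0]
force: [0.4, -0.1, -0.4]
finger_gap: 0.0238
finger_force: 59.5
```

Request:
move_arm([
  [0, 0, -0.0005, 0, 0, 0],
  [0, 0, 0, 0, 0, 0],
  [0, 0, 0, 0, 0, 0],
])

```text
time_s: 66.28
position: [0.4832, -0.0967, 0.1636]
ee_rot: [0.0, 1.0, -0.0, 0.0]
force: [0.5, -0.8, 0.1]
finger_gap: 0.0239
finger_force: 59.5
```

Request:
move_arm([
  [0, 0, -0.0005, 0, 0, 0],
  [0, 0, 0, 0, 0, 0],
  [0, 0, 0, 0, 0, 0],
])

```text
time_s: 66.65
position: [0.4831, -0.0967, 0.1631]
ee_rot: [0.0, 1.0, -0.0, -0.0]
force: [0.6, -0.5, -0.7]
finger_gap: 0.0239
finger_force: 59.4
```

All the pads match the rest within about 0.2 mm. I'll return the probe.

Request:
move_arm([
  [0, 0, 0.04, 0, 0, 0],
  [0, 0, 0.041, 0, 0, 0],
  [0, 0, 0.04, 0, 0, 0],
  [0.0046, -0.0537, 0, 0, 0, 0],
  [0.0046, -0.0537, 0, 0, 0, 0],
  [0.0046, -0.0537, 0, 0, 0, 0],
  [0.0046, -0.0537, 0, 0, 0, 0],
  [0.0046, -0.0537, 0, 0, 0, 0],
])

```text
time_s: 67.65
position: [0.5058, -0.3667, 0.2833]
ee_rot: [-0.001, 1.0, -0.0, -0.001]
force: [1.0, -0.1, -4.3]
finger_gap: 0.0239
finger_force: 59.9
```

Request:
move_arm([
  [0, 0, 0, 0, 0, 0],
  [0, 0, 0, 0, 0, 0],
  [0, 0, 0, 0, 0, 0],
  [0, 0, 0, 0, 0, 0],
])

```text
time_s: 68.15
position: [0.5064, -0.3641, 0.2846]
ee_rot: [0.0, 1.0, 0.001, 0.0]
force: [-0.5, -0.8, -3.4]
finger_gap: 0.024
finger_force: 60.1
```

Run:
```python
from m import *
st();p,d,K,T=grab("wrist","w15");P=cloud(d,K,T)
Z=P[...,2]
grab("side","s15")
m=(abs(Z-.07)<.006)&(abs(P[...,0]-.505)<.045)&(abs(P[...,1]+.363)<.045);q=P[m]
print(len(q),((q.max(0)+q.min(0))/2).round(4),(q.max(0)-q.min(0)).round(3))
```

```text
t 68.15 pos [0.5064, -0.3641, 0.2846] q [0.0, 1.0, 0.001, 0.0] gap 0.024 F [-0.5, -0.8, -3.4] j [-0.75, 0.5, 1.13, 0.0, 1.51, 0.82]
625 [ 0.5142 -0.3645  0.0687] [0.05  0.067 0.009]
```

Request:
move_arm([
  [-0.0003, -0.0004, -0.04, 0, 0, 0],
  [0, 0, -0.04, 0, 0, 0],
  [0, 0, -0.04, 0, 0, 0],
  [0, 0, -0.03, 0, 0, 0],
  [0, 0, -0.018, 0, 0, 0],
  [0, 0, 0, 0, 0, 0],
  [0, 0, 0, 0, 0, 0],
  [0, 0, 0, 0, 0, 0],
])

```text
time_s: 69.25
position: [0.5061, -0.3659, 0.1169]
ee_rot: [0.001, 1.0, 0.0, 0.001]
force: [0.0, -0.4, -3.4]
finger_gap: 0.0237
finger_force: 56.3
```

Request:
move_arm([
  [0, 0, -0.0025, 0, 0, 0],
  [0, 0, 0, 0, 0, 0],
  [0, 0, 0, 0, 0, 0],
])

```text
time_s: 69.62
position: [0.506, -0.3659, 0.114]
ee_rot: [0.0, 1.0, -0.0, 0.0]
force: [0.3, -1.5, -0.7]
finger_gap: 0.0236
finger_force: 56.1
```

Request:
move_arm([
  [0, 0.001, -0.0003, 0, 0, 0],
  [0, 0, 0, 0, 0, 0],
  [0, 0, 0, 0, 0, 0],
  [0, 0, 0, 0, 0, 0],
], gripper=0.085)

```text
time_s: 70.12
position: [0.5058, -0.3646, 0.1133]
ee_rot: [0.0, 1.0, 0.0, -0.0]
force: [-0.4, -0.3, -0.2]
finger_gap: 0.0852
finger_force: 0.0
```

Request:
move_arm([
  [0, 0, 0.04, 0, 0, 0],
  [0, 0, 0.05, 0, 0, 0],
  [0, 0, 0.05, 0, 0, 0],
  [0, 0.05, 0.03, 0, 0, 0],
  [0, 0.054, 0.03, 0, 0, 0],
  [0, 0.054, 0.03, 0, 0, 0],
  [0, 0.06, 0.03, 0, 0, 0],
  [0, 0.06, 0, 0, 0, 0],
])

```text
time_s: 71.12
position: [0.5063, -0.0893, 0.3738]
ee_rot: [0.001, 1.0, -0.0, 0.002]
force: [0.2, 0.0, -0.5]
finger_gap: 0.0847
finger_force: 0.0
```

Request:
move_arm([
  [-0.005, 0.055, 0, 0, 0, 0],
  [-0.005, 0.055, 0, 0, 0, 0],
  [-0.005, 0.055, 0, 0, 0, 0],
  [-0.005, 0.055, 0, 0, 0, 0],
  [-0.005, 0.055, 0, 0, 0, 0],
  [-0.005, 0.055, 0, 0, 0, 0],
  [-0.005, 0.055, 0, 0, 0, 0],
  [0, 0, 0, 0, 0, 0],
])

```text
time_s: 72.12
position: [0.4697, 0.2976, 0.3707]
ee_rot: [-0.0, 1.0, 0.003, -0.0]
force: [0.6, -0.9, -0.3]
finger_gap: 0.0851
finger_force: 0.0
```

Run:
```python
from m import *
st();grab("wrist","w16")
```

```text
t 72.12 pos [0.4697, 0.2976, 0.3707] q [-0.0, 1.0, 0.003, -0.0] gap 0.0851 F [0.6, -0.9, -0.3] j [0.43, 0.34, 1.15, 0.0, 1.65, 1.99]
```

View pics/w16.png

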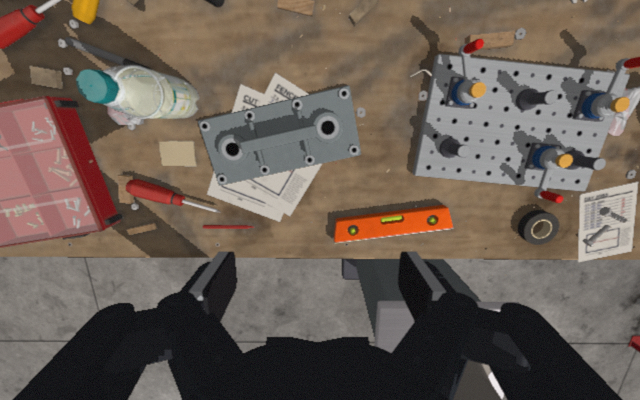

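The cover lies at px (280,137) with its rib between the bosses (232,149) and (327,128). The plate is at right (420..630, 55..190).

```bash
cat >> m.py <<'E'
def cover(name,z0=0.,cx=.5,cy=.37,r=.17):
    p,d,K,T=load(name);P=cloud(d,K,T)
    h=cv2.cvtColor(p,cv2.COLOR_RGB2HSV)
    reg=(abs(P[...,0]-cx)<r)&(abs(P[...,1]-cy)<r)
    m=reg&(P[...,2]>z0+.034)&(P[...,2]<z0+.048)
    b=max(blobs(m,50),key=lambda x:x[1][4]);q=P[b[2]];r1=cv2.minAreaRect(q[:,:2].astype(np.float32));print("rib",r1,np.median(q[:,2]),b[0],b[1])
    m=reg&(abs(P[...,2]-z0-.007)<.005)&(h[...,1]<70)&(h[...,2]<170)
    b=max(blobs(m,50),key=lambda x:x[1][4]);q=P[b[2]];r2=cv2.minAreaRect(q[:,:2].astype(np.float32));print("plate",r2,np.median(q[:,2]),b[1])
E
python3 - <<'E'
from m import *
cover("w16");p,d,K,T=load("w16");P=cloud(d,K,T)
for u,v in((280,110),(232,120),(280,137),(232,165),(335,115),(327,128)): print((u,v),P[v,u].round(4))
knobs("w16")
h=cv2.cvtColor(p,cv2.COLOR_RGB2HSV)
m=(P[...,0]>.36)&(P[...,0]<.7)&(abs(P[...,1]+.045)<.22)&(abs(P[...,2]-.015)<.005)&(h[...,1]<50)
b=max(blobs(m,50),key=lambda x:x[1][4]);q=P[b[2]];print("fixture",cv2.minAreaRect(q[:,:2].astype(np.float32)))
E
```

```text
rib ((0.5118565559387207, 0.3628198802471161), (0.020070692524313927, 0.12974968552589417), 12.695783615112305) 0.040050397881447763 [278.7, 139.0] [240, 125, 78, 29, 957]
plate ((0.5107836723327637, 0.3622375726699829), (0.12239908427000046, 0.27029937505722046), 12.743685722351074) 0.007308116243276874 [198, 86, 164, 100, 7815]
(280, 110) [0.5587 0.3621 0.0072]
(232, 120) [0.5418 0.4463 0.0061]
(280, 137) [0.5155 0.3595 0.0392]
(232, 165) [0.4631 0.4532 0.0052]
(335, 115) [0.5508 0.2682 0.0198]
(327, 128) [0.5296 0.2814 0.0208]
red [477.5, 44.1] 101 [0.6445 0.0769 0.0795] [0.013 0.012 0.01 ] 0.0813
red [557.1, 198.2] 81 [ 0.4235 -0.09    0.0788] [0.012 0.013 0.009] 0.0812
tops [477.7, 89.7] 202 [0.5871 0.0602 0.0679] [0.021 0.021 0.007] 0.0692
tops [549.6, 97.2] 180 [ 0.5772 -0.049   0.0679] [0.019 0.019 0.008] 0.0694
tops [620.7, 104.4] 221 [ 0.5673 -0.1588  0.0677] [0.022 0.022 0.007] 0.069
tops [463.1, 150.7] 138 [0.4971 0.0673 0.0677] [0.019 0.02  0.007] 0.0695
tops [564.5, 160.5] 179 [ 0.4826 -0.0964  0.0677] [0.022 0.023 0.007] 0.0691
tops [598.0, 163.6] 152 [ 0.4783 -0.1511  0.0681] [0.018 0.019 0.008] 0.0693
fixture ((0.5313324928283691, -0.057804256677627563), (0.34544458985328674, 0.2001122236251831), 84.89725494384766)
```

Request:
move_arm([
  [0.0038, 0.0059, -0.015, 0, 0, 0.163],
  [0.0038, 0.0059, -0.015, 0, 0, 0.163],
  [0.0038, 0.0059, -0.015, 0, 0, 0.163],
  [0.0038, 0.0059, -0.015, 0, 0, 0.163],
  [0.0038, 0.0059, -0.015, 0, 0, 0.163],
  [0.0038, 0.0059, -0.015, 0, 0, 0.163],
  [0.0038, 0.0059, -0.015, 0, 0, 0.163],
])

```text
time_s: 73.05
position: [0.4981, 0.3342, 0.2661]
ee_rot: [0.0, 0.841, 0.541, 0.0]
force: [0.1, 0.1, 0.4]
finger_gap: 0.0848
finger_force: 0.0
```

Request:
move_arm([
  [0.0038, 0.0059, -0.015, 0, 0, 0.163],
  [0.0038, 0.0059, -0.015, 0, 0, 0.163],
  [0.0038, 0.0059, -0.015, 0, 0, 0.163],
  [0.0038, 0.0059, -0.015, 0, 0, 0.163],
  [0, 0, 0, 0, 0, 0],
  [0, 0, 0, 0, 0, 0],
  [0, 0, 0, 0, 0, 0],
])

```text
time_s: 73.92
position: [0.513, 0.3588, 0.2073]
ee_rot: [0.0, 0.625, 0.78, 0.001]
force: [-0.4, -0.0, -0.0]
finger_gap: 0.085
finger_force: 0.0
```

Run:
```python
from m import *
p,d,K,T=load("w16");P=cloud(d,K,T)
m=(P[...,2]>.06)&(P[...,1]>.3)&(P[...,0]>.4)
for c,s,l in blobs(m,80): print(c,P[l].min(0).round(3),P[l].max(0).round(3))
st();grab("wrist","w17");cover("w17");grab("side","s17")
```

```text
[134.1, 91.2] [0.545 0.497 0.06 ] [0.608 0.549 0.207]
[175.3, 349.8] [0.458 0.3   0.382] [0.493 0.373 0.471]
t 73.92 pos [0.513, 0.3588, 0.2073] q [0.0, 0.625, 0.78, 0.001] gap 0.085 F [-0.4, -0.0, -0.0] j [0.49, 0.55, 1.26, -0.0, 1.33, 0.27]
rib ((0.5127002000808716, 0.36367276310920715), (0.019949810579419136, 0.1277623474597931), 12.699481010437012) 0.04002071451942582 [316.4, 177.8] [307, 124, 19, 111, 1940]
plate ((0.5128490328788757, 0.36330869793891907), (0.1205168217420578, 0.26923105120658875), 12.720148086547852) 0.007284574988941694 [263, 58, 107, 215, 15274]
```

Request:
move_arm([
  [-0.0005, 0.0044, -0.04, 0, 0, 0],
  [0, 0, -0.045, 0, 0, 0],
  [0, 0, -0.045, 0, 0, 0],
  [0, 0, -0.035, 0, 0, 0],
  [0, 0, -0.015, 0, 0, 0],
  [0, 0, 0, 0, 0, 0],
  [0, 0, 0, 0, 0, 0],
  [0, 0, 0, 0, 0, 0],
])

```text
time_s: 75.03
position: [0.513, 0.3641, 0.0279]
ee_rot: [0.001, 0.624, 0.781, 0.001]
force: [-0.9, -0.0, -0.4]
finger_gap: 0.085
finger_force: 0.0
```

Request:
move_arm([
  [-0.0003, -0.0005, -0.012, 0, 0, 0],
  [0, 0, 0, 0, 0, 0],
  [0, 0, 0, 0, 0, 0],
])

```text
time_s: 75.4
position: [0.5117, 0.363, 0.014]
ee_rot: [-0.0, 0.624, 0.781, -0.0]
force: [0.4, -0.4, -0.3]
finger_gap: 0.085
finger_force: 0.0
```

Request:
move_arm([
  [0, 0, 0, 0, 0, 0],
  [0, 0, 0, 0, 0, 0],
  [0, 0, 0, 0, 0, 0],
  [0, 0, 0, 0, 0, 0],
  [0, 0, 0, 0, 0, 0],
  [0, 0, 0, 0, 0, 0],
], gripper=0.008, squeeze=70)

```text
time_s: 76.15
position: [0.5116, 0.3631, 0.0146]
ee_rot: [-0.0, 0.624, 0.781, -0.0]
force: [-1.5, -0.2, 4.8]
finger_gap: 0.019
finger_force: 71.8
```

Request:
move_arm([
  [0, 0, 0.02, 0, 0, 0],
  [0, 0, 0.03, 0, 0, 0],
  [0, 0, 0.04, 0, 0, 0],
  [0, 0, 0.04, 0, 0, 0],
  [0, 0, 0, 0, 0, 0],
  [0, 0, 0, 0, 0, 0],
])

```text
time_s: 76.9
position: [0.5106, 0.3624, 0.1414]
ee_rot: [-0.001, 0.624, 0.781, -0.002]
force: [0.3, -0.7, -8.3]
finger_gap: 0.0187
finger_force: 70.5
```

Run:
```python
from m import *
st();grab("wrist","w18");grab("side","s18");cover("w18",z0=.12)
```

```text
t 76.9 pos [0.5106, 0.3624, 0.1414] q [-0.001, 0.624, 0.781, -0.002] gap 0.0187 F [0.3, -0.7, -8.3] j [0.49, 0.6, 1.35, -0.0, 1.19, 0.27]
rib ((0.5070134997367859, 0.3765770196914673), (0.04484498128294945, 0.10106579214334488), 25.93154525756836) 0.16670017394472741 [317.5, 237.5] [269, 139, 98, 203, 9007]Traceback (most recent call last):
  File "<stdin>", line 2, in <module>
  File "m.py", line 16, in cover
    b=max(blobs(m,50),key=lambda x:x[1][4]);q=P[b[2]];r2=cv2.minAreaRect(q[:,:2].astype(np.float32));print("plate",r2,np.median(q[:,2]),b[1])
ValueError: max() iterable argument is empty
```

View pics/s18.png

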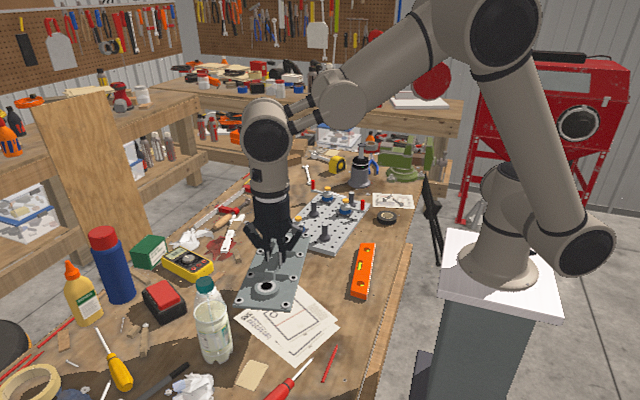

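The cover is held level above the table at px (268,275). I'll carry it over.

Request:
move_arm([
  [0, -0.01, 0.02, 0, 0, 0],
  [0.0023, -0.035, 0.015, 0, 0, -0.034],
  [0.0023, -0.04, 0, 0, 0, -0.034],
  [0.0023, -0.045, 0, 0, 0, -0.034],
  [0.0023, -0.045, 0, 0, 0, -0.034],
  [0.0023, -0.045, 0, 0, 0, -0.034],
  [0.0023, -0.045, 0, 0, 0, -0.034],
  [0.0023, -0.045, 0, 0, 0, -0.034],
])

```text
time_s: 78.0
position: [0.5279, 0.0511, 0.1803]
ee_rot: [0.001, 0.713, 0.701, 0.0]
force: [0.6, 0.4, -6.8]
finger_gap: 0.0188
finger_force: 70.4
```

Request:
move_arm([
  [0.0023, -0.045, 0, 0, 0, -0.034],
  [0.0023, -0.035, 0, 0, 0, -0.034],
  [0, -0.018, 0, 0, 0, 0],
  [0, 0, 0, 0, 0, 0],
  [0, 0, 0, 0, 0, 0],
  [0, 0, 0, 0, 0, 0],
  [0, 0, 0, 0, 0, 0],
])

```text
time_s: 78.88
position: [0.5325, -0.0441, 0.1793]
ee_rot: [-0.0, 0.736, 0.677, 0.0]
force: [0.0, -0.3, -7.2]
finger_gap: 0.0188
finger_force: 70.4
```

Run:
```python
from m import *
s=st();q=s["ee_rot"];print("yaw",np.degrees(2*np.arctan2(q[2],q[1])),"want 84.94")
p,d,K,T=grab("wrist","w19");P=cloud(d,K,T)
Z=P[...,2];z0=s["position"][2]-.0146
m=(abs(Z-z0-.007)<.006)&(abs(P[...,0]-.53)<.12)&(abs(P[...,1]+.045)<.2)
b=max(blobs(m,50),key=lambda x:x[1][4]);qq=P[b[2]];print(cv2.minAreaRect(qq[:,:2].astype(np.float32)),np.median(qq[:,2])-z0,b[1])
```

```text
t 78.88 pos [0.5325, -0.0441, 0.1793] q [-0.0, 0.736, 0.677, 0.0] gap 0.0188 F [0.0, -0.3, -7.2] j [-0.23, 0.41, 1.58, 0.0, 1.16, -0.14]
yaw 85.27260097843043 want 84.94
((0.5381454825401306, 0.0059543028473854065), (0.15333418548107147, 0.12052391469478607), 85.29430389404297) 0.007246020960152255 [190, 0, 257, 290, 43682]
```

View pics/w19.png

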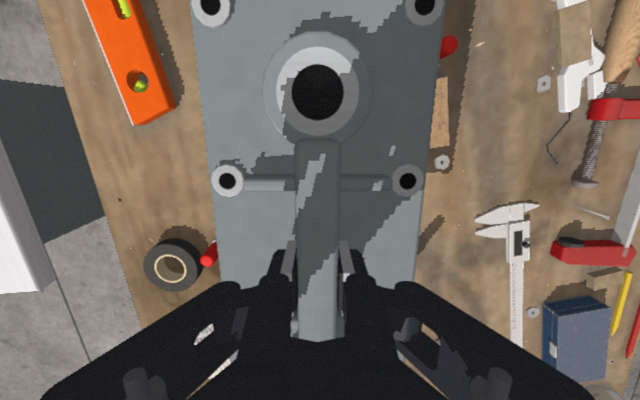

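Run:
```python
from m import *
p,d,K,T=load("w19");P=cloud(d,K,T);z0=.1793-.0146
m=(abs(P[...,2]-z0-.0195)<.003);m[160:]=False
b=max(blobs(m,50),key=lambda x:x[1][4]);q=P[b[2]][:,:2].astype(np.float32)
(c,r)=cv2.minEnclosingCircle(q);print("boss",c,r,np.median(P[b[2]][:,2])-z0)
a=np.radians(85.28);e=np.array([np.cos(a),np.sin(a)])
print("centre via boss",np.array(c)-.085*e)
g=cv2.cvtColor(p,cv2.COLOR_RGB2GRAY);k=(g<30);k[:60]=k[125:]=False;k[:,:280]=k[:,360:]=False
bb=max(blobs(k,50),key=lambda x:x[1][4]);print(bb[0]);print(ray(*bb[0],z0+.02,K,T)[:2]-.085*e)
# rib end
m=(abs(P[...,2]-z0-.04)<.004);m[:,:285]=m[:,350:]=False;m[260:]=False
q=P[m][:,:2];s=(q-np.array([.5325,-.0441]))@e;print("rib end along",np.percentile(s,99.5), "lateral",np.mean((q-np.array([.5325,-.0441]))@np.array([-e[1],e[0]])))
```

```text
boss (0.5410665273666382, 0.04131530597805977) 0.02601325698196888 0.019460384410208004
centre via boss [ 0.53407218 -0.04339644]
[316.9, 92.5]
[ 0.53373956 -0.04340008]
rib end along 0.06544797144109941 lateral -0.0014142009136726738
```

Request:
move_arm([
  [-0.0006, -0.002, -0.03, 0, 0, -0.006],
  [0, 0, -0.03, 0, 0, 0],
  [0, 0, -0.02, 0, 0, 0],
  [0, 0, -0.006, 0, 0, 0],
  [0, 0, 0, 0, 0, 0],
  [0, 0, 0, 0, 0, 0],
  [0, 0, 0, 0, 0, 0],
])

```text
time_s: 79.8
position: [0.5324, -0.047, 0.0941]
ee_rot: [0.001, 0.738, 0.675, 0.0]
force: [0.1, -0.4, -6.7]
finger_gap: 0.0187
finger_force: 70.2
```

Request:
move_arm([
  [0, 0, -0.002, 0, 0, 0],
  [0, 0, 0, 0, 0, 0],
  [0, 0, 0, 0, 0, 0],
])

```text
time_s: 80.18
position: [0.5319, -0.0469, 0.0913]
ee_rot: [0.0, 0.738, 0.675, 0.0]
force: [0.3, 0.2, -6.6]
finger_gap: 0.019
finger_force: 70.3
```

Run:
```python
from m import *
s=st();q=s["ee_rot"];print("yaw",np.degrees(2*np.arctan2(q[2],q[1])));p,*_=grab("side","s20");cv2.imwrite("pics/c20.png",cv2.resize(p[150:270,240:420,::-1],(720,480),interpolation=cv2.INTER_CUBIC))
```

```text
t 80.17 pos [0.5319, -0.0469, 0.0913] q [0.0, 0.738, 0.675, 0.0] gap 0.019 F [0.3, 0.2, -6.6] j [-0.23, 0.51, 1.68, -0.0, 0.95, -0.14]
yaw 84.85496386243881
```

View pics/c20.png

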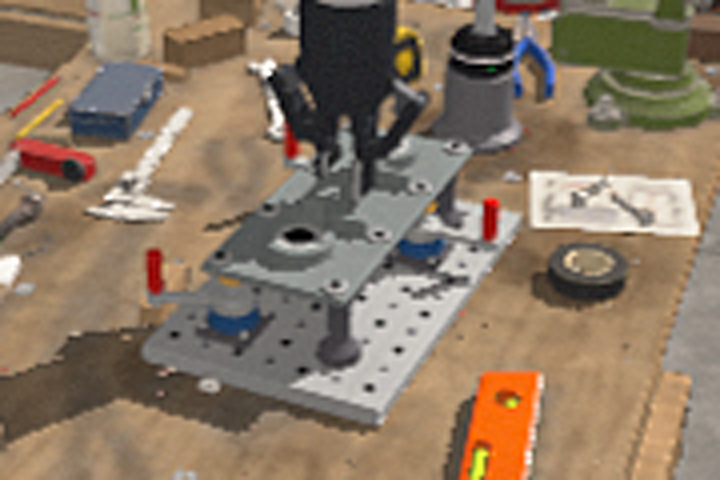

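The cover hovers square just above the rests and supports, with all the knobs clear. I'll lower it.

Request:
move_arm([
  [0, 0.0006, -0.003, 0, 0, 0],
  [0, 0, 0, 0, 0, 0],
  [0, 0, 0, 0, 0, 0],
])

```text
time_s: 80.6
position: [0.5319, -0.0463, 0.0882]
ee_rot: [-0.0, 0.738, 0.675, -0.0]
force: [0.1, -0.5, -7.1]
finger_gap: 0.0187
finger_force: 70.3
```

Request:
move_arm([
  [0, 0, -0.0015, 0, 0, 0],
  [0, 0, 0, 0, 0, 0],
  [0, 0, 0, 0, 0, 0],
])

```text
time_s: 80.97
position: [0.5319, -0.0463, 0.0867]
ee_rot: [0.0, 0.738, 0.675, 0.0]
force: [0.3, -0.4, -7.0]
finger_gap: 0.019
finger_force: 70.3
```

Request:
move_arm([
  [0, 0, -0.001, 0, 0, 0],
  [0, 0, 0, 0, 0, 0],
  [0, 0, 0, 0, 0, 0],
])

```text
time_s: 81.35
position: [0.5319, -0.0463, 0.0858]
ee_rot: [0.0, 0.738, 0.675, 0.0]
force: [-0.5, 0.8, -7.6]
finger_gap: 0.0189
finger_force: 70.3
```

Request:
move_arm([
  [0, 0, -0.0007, 0, 0, 0],
  [0, 0, 0, 0, 0, 0],
  [0, 0, 0, 0, 0, 0],
])

```text
time_s: 81.72
position: [0.5319, -0.0463, 0.085]
ee_rot: [0.0, 0.738, 0.675, 0.0]
force: [0.2, -0.3, -7.9]
finger_gap: 0.0191
finger_force: 70.4
```

Request:
move_arm([
  [0, 0, -0.0006, 0, 0, 0],
  [0, 0, 0, 0, 0, 0],
  [0, 0, 0, 0, 0, 0],
])

```text
time_s: 82.1
position: [0.532, -0.0463, 0.0846]
ee_rot: [0.0, 0.738, 0.675, 0.0]
force: [-0.7, 0.2, -5.4]
finger_gap: 0.0189
finger_force: 70.7
```

Request:
move_arm([
  [0, 0, -0.0005, 0, 0, 0],
  [0, 0, 0, 0, 0, 0],
  [0, 0, 0, 0, 0, 0],
])

```text
time_s: 82.48
position: [0.532, -0.0463, 0.0845]
ee_rot: [0.0, 0.738, 0.675, 0.0]
force: [-2.1, 0.7, 4.0]
finger_gap: 0.0188
finger_force: 71.9
```

Request:
move_arm([
  [0, 0, 0, 0, 0, 0],
  [0, 0, 0, 0, 0, 0],
  [0, 0, 0, 0, 0, 0],
  [0, 0, 0, 0, 0, 0],
], gripper=0.06)

```text
time_s: 82.98
position: [0.532, -0.0463, 0.0839]
ee_rot: [0.0, 0.738, 0.675, 0.0]
force: [-0.4, 0.1, -0.0]
finger_gap: 0.06
finger_force: 0.0
```

Request:
move_arm([
  [0, 0, 0.02, 0, 0, 0],
  [0, 0, 0.04, 0, 0, 0],
  [0, 0, 0.05, 0, 0, 0],
  [0, 0, 0.05, 0, 0, 0],
  [0, -0.04, 0.04, 0, 0, 0],
  [0, -0.04, 0.02, 0, 0, 0],
  [0, 0, 0, 0, 0, 0],
  [0, 0, 0, 0, 0, 0],
])

```text
time_s: 83.98
position: [0.5316, -0.1259, 0.3033]
ee_rot: [-0.001, 0.738, 0.675, -0.0]
force: [-0.1, 0.5, -0.6]
finger_gap: 0.06
finger_force: 0.0
```

Run:
```python
from m import *
st();grab("wrist","w21");cover("w21",z0=.07,cx=.5326,cy=-.0458)
p,d,K,T=load("w21");P=cloud(d,K,T);h=cv2.cvtColor(p,cv2.COLOR_RGB2HSV)
m=(P[...,0]>.36)&(P[...,0]<.7)&(abs(P[...,1]+.045)<.24)&(abs(P[...,2]-.015)<.005)&(h[...,1]<50)
q=np.vstack([P[b[2]] for b in blobs(m,300)]);ex=np.array([.9961,-.0882]);s=q[:,:2]@ex;t=q[:,:2]@np.array([.0882,.9961])
print("fixture ex range",np.percentile(s,[.3,99.7]),"ey",np.percentile(t,[.3,99.7]))
pl=(abs(P[...,2]-.077)<.004)&(abs(P[...,0]-.53)<.1)&(abs(P[...,1]+.045)<.16)
A=np.c_[P[pl][:,:2],np.ones(pl.sum())];k=np.linalg.lstsq(A,P[pl][:,2],rcond=None)[0];print("tilt deg",np.degrees(k[:2]))
grab("side","s21")
```

```text
t 83.97 pos [0.5316, -0.1259, 0.3033] q [-0.001, 0.738, 0.675, -0.0] gap 0.06 F [-0.1, 0.5, -0.6] j [-0.37, 0.34, 1.33, 0.0, 1.47, -0.28]
rib ((0.5335081815719604, -0.045854195952415466), (0.12767288088798523, 0.019477520138025284), 84.96988677978516) 0.11001471694150156 [311.8, 109.6] [303, 52, 18, 118, 2038]
plate ((0.5334647297859192, -0.05133967101573944), (0.2587009370326996, 0.12038157880306244), 84.90381622314453) 0.0772092856372435 [260, 0, 105, 216, 14401]
fixture ex range [0.37156135 0.63501628] ey [-0.18184175  0.14547342]
tilt deg [-0.01760535 -0.00240987]
```

View pics/w21.png

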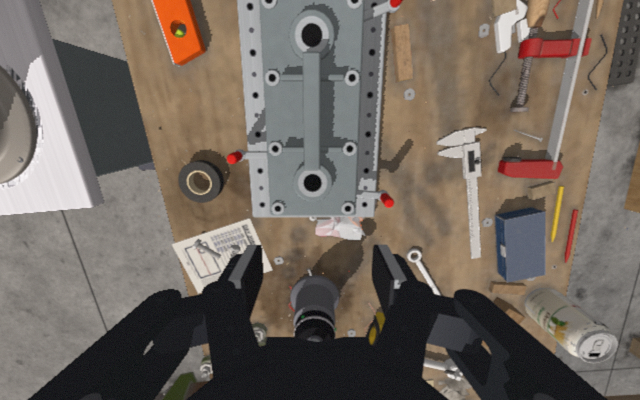

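The cover lies flat and square at px (312,110), about 1 mm from centre, and the probe stands in its cup at (315,310). I'll hand it in.

```bash
python3 -c "
from plant import ctrl
print(ctrl.finish_job())"
```

```text
the job is handed in; nothing more can be done
None
```

The job is handed in at 84 s: the three supports present (b, c and d; a was absent) measured about 1.4, 4.0 and 3.2 mm high, and on re-probing in order each was within about 0.2 mm of the rest datum; the cover lies flat and square about 1 mm from centre, and the probe stands in its cup.

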